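# Centre-punch the plinth plates under the lamp lid

### The arm

A 6-joint arm with a two-finger parallel gripper is mounted at the origin on the work surface. World frame = base frame: x ahead of the robot, y to its left, z up, the work surface at z = 0. Lengths are in mm, angles in rad, forces in N, time in s.
With the tool pointing down it reaches from about 350 to 975 mm from the base axis. Payload 7.1 kg.
Tool frame: the origin (TCP) lies at the very end of the fingers, on their centre line; the grasp point (between the pads) lies 19 mm behind it (ctrl.grip_point_offset is the distance from the TCP to the grasp point, in mm); x points along the fingers, y is the direction in which the jaws open and shut, and the axes are right-handed (so a half turn about x gives the same grasp; the last joint's range is limited). The gripper opens to 88 mm and grips with 3 to 60 N. Pads are 20 mm wide; open, the fingers measure 115 mm over their backs; the gripper's body (75 mm by 178 mm) begins 61 mm behind the grasp point.
Start: joints at [-1.31, 0.423, 1.63, -0, 1.089, -0.019], TCP at [172.62, -600.672, 222.675] pointing down, gripper open.
Joint ranges: [-3, 3], [-0.9, 2.11], [0.09, 2.58], [-1.31, 4.45], [0.11, 2.69], [-2.54, 2.54]. Speed limits (rad/s): [2.39, 2.39, 3.01, 3.14, 3.14, 3.14].

### API

Orientations are given as a rotation vector (axis times angle).
In Python, from workcell import ctrl, vision, workorder gives the robot as it stands.
- The arm moves only by the shell command python3 -m crank 'ROWS'. ROWS is JSON, a list of rows, each a list of 3 entries, a list of its own where there are three numbers: the shift along the tool's x, y, z in m, then the turn, a rotation vector about the tool's x, y, z in rad, then the finger opening in m, from 0 to 0.0878. In form: [[[dx, dy, dz], [wx, wy, wz], jaw], ...]. A call has exactly 8 rows; each row shifts and turns the commanded pose from where the row before left it, along the tool's axes as they then stand; what a row does not reach is not made up. A row lasts 1/12 s, in which the tool goes at most 41.7 mm and 7.16 degrees, less where a joint would pass 70% of its speed; a pose out of reach is approached as far as the arm can. A call with a gripper value outside its range is refused whole. The fingers move at their own pace and stop on an object; the grip force is fixed at half the most. Time passes only in rows, so rows that do not move let the fingers close, or fill a call up. It gives the time, the measured TCP pose, the force and the opening at its end, in the units of the state.
- ctrl.get_obs(): the state, without advancing time (a new reading comes with each control period).
- vision.get_image(name): name is "scene" or "top" or "wrist"; returns a dict with "img" (480x640x3 uint8, blue, green, red), "mtx" (3x3 intrinsics, pixels), "rvec" (rotation vector, rad) and "tvec" (3), from world to camera coordinates, as OpenCV has them; the wrist camera has in their place "hand_eye" (4x4, takes a point from camera to tool coordinates, whose origin is the TCP and whose axes are the tool frame's). Camera axes: x right, y down, z forward; pixel columns grow to the right and rows downward; lengths in mm; the calibration is good to about 2 mm. A picture is of the moment at which its call begins: read the wrist's pose just before it. There is no depth.
- workorder.close_job(): hands the job in, once; it reports no verdict.
The state is a dict: "t": time; "qpos": joint angles; "qvel": joint speeds; "joint_torque": joint torques, N m; "ee_pos": TCP position; "orientation": TCP orientation; "ft_force": force on the tool from outside, world axes, zero at the start; "moment": the same for the moment, N m; "width": finger opening in mm.
Only numpy, scipy, OpenCV 4.12 (cv2) and the standard library are available. Lean on these libraries where they do the work, as an engineer would, in place of code of your own. Each camera call takes 0.05 s, during which the arm holds its last target.

### The job

Open the clear lamp lid of the marking station until it leans back at about 110 degrees from shut and leave it there for the work; lay every loose steel plinth plate flat, spot up, in a nest of its own, and when all are in, press the spring-loaded centre punch straight down on the dished spot of each plate until it snaps and the spot stays sunk. Then lay the punched plates flat on the cork mat, hang the punch upright in its stand again and shut the lid fully; leave the figurines and the jar alone.

Things in the scene. Friction and masses are not known exactly. Their poses are not given: they have to be found in the camera images.
- lid_hinge (a point): point on the hinge axis of the marking station's lamp lid, mid-width, 45 mm above the bench. Its frame is the station's: y runs along the row of nests and the hinge (parallel to the hinge axis), -x points from the hinge over the nests to the front edge. The station is a dark wooden base 150 x 280 x 20 mm fixed to the bench (hinge 7 mm in from its rear long edge), with four nests in a row and a clear lid framed in aluminium
- lid_bar (a point): middle of the lid's pull bar: a steel round bar 10 mm thick and 100 mm long, parallel to the hinge, held by two arms 35 mm clear of the lid's free edge, 160 mm from the hinge axis. The lid is 240 mm wide, 6 mm thick and ends 127 mm from the hinge. The bar can be pinched from above across its thickness and turns between the fingers as the lid swings
- lamp_lid (a joint): lid angle in rad: 0 shut (flat, level, over the nests, bar towards the robot), 1.57 upright, 1.92 = 110 degrees (leaning back away from the robot), 2.5 end of travel. Stiff hinge (0.6 N m of friction, about 5 N at the bar): it stays wherever it is left
- nest0 (a point): one of the four nests: where the middle of a plate (half-way up) lies when seated; its frame is turned as the station's. A nest is 48 mm (station x) by 58 mm (station y) inside low aluminium fences 5 mm high: ridges on its two y sides, short corner stops on its x sides, which are open for 42 mm in the middle so that fingers can pass. Its floor is 20 mm above the bench. Any plate may go in any nest.
- nest1 (a point): one of the four nests: where the middle of a plate (half-way up) lies when seated; its frame is turned as the station's. As nest0; the nests follow one another along station y, 64 mm apart
- nest2 (a point): one of the four nests: where the middle of a plate (half-way up) lies when seated; its frame is turned as the station's. As nest0; the nests follow one another along station y, 64 mm apart
- nest3 (a point): one of the four nests: where the middle of a plate (half-way up) lies when seated; its frame is turned as the station's. As nest0; the nests follow one another along station y, 64 mm apart
- plate_a_mid (a point): middle (half-way up) of a loose steel plinth plate, 40 mm (its x) by 50 mm (its y) by 10 mm thick, 150 g, lying flat; on its top (its z is up) a scribed cross runs out from a round dish 14 mm across and 1.5 mm deep at its centre; the dish's floor is the spot to be punched. only 2 or 3 of the four plates are present
- spot_a (a joint): how far the spot in the dish of plate_a has been driven down, in m: 0 blank, 0.0025 fully punched. It holds up to about 9 N, then resistance falls off and it snaps down 2.5 mm and stays down
- plate_b_mid (a point): middle (half-way up) of a loose steel plinth plate, 40 mm (its x) by 50 mm (its y) by 10 mm thick, 150 g, lying flat; as plate_a
- spot_b (a joint): how far the spot in the dish of plate_b has been driven down, in m: 0 blank, 0.0025 fully punched. It holds up to about 9 N, then resistance falls off and it snaps down 2.5 mm and stays down
- plate_c_mid (a point): middle (half-way up) of a loose steel plinth plate, 40 mm (its x) by 50 mm (its y) by 10 mm thick, 150 g, lying flat; as plate_a
- spot_c (a joint): how far the spot in the dish of plate_c has been driven down, in m: 0 blank, 0.0025 fully punched. It holds up to about 9 N, then resistance falls off and it snaps down 2.5 mm and stays down
- plate_d_mid (a point): middle (half-way up) of a loose steel plinth plate, 40 mm (its x) by 50 mm (its y) by 10 mm thick, 150 g, lying flat; as plate_a
- spot_d (a joint): how far the spot in the dish of plate_d has been driven down, in m: 0 blank, 0.0025 fully punched. It holds up to about 9 N, then resistance falls off and it snaps down 2.5 mm and stays down
- punch_grip (a point): middle of the knurled grip of the spring-loaded centre punch, to be grasped here: a steel cylinder 20 mm thick from 34 mm below to 35 mm above this point (the cap ends 40 mm above it). Below the grip come a collar 36 mm across and 6 mm thick (34 to 40 mm below this point), a barrel 16 mm thick and a pointed nose. z is the punch's axis, up when the point is down. 150 g
- punch_point (a point): the punch's point, 90 mm below punch_grip when the nose is fully out. The nose slides up to 10 mm into the barrel against a spring: 5.4 N to start, 0.9 N more per mm. The blank spot gives way after about 5 mm of nose travel
- mat_mid (a point): middle of the top of the cork mat for finished plates, 140 mm (its x) by 170 mm (its y), 4 mm thick, fixed to the bench; four plates fit on it side by side, none on top of another
- stand_home (a point): where punch_grip is when the punch hangs in its stand: the stand is a wooden block 64 x 64 x 60 mm high fixed to the bench with a square bore 24 mm wide right through it; the collar rests on its top, the point 10 mm above the bench. This point is on the bore's axis, 100 mm above the bench
- figurine1: white ceramic figurine, 111 mm tall, 52 mm wide at the foot; origin under its foot; to be left alone
- figurine2: another such figurine; to be left alone
- jar: yellow jar 56 mm wide and 75 mm tall with a steel cap; origin under its foot; to be left alone
Not all that is in view belongs to the job. Leave any orange, pink or red look-alike of the part that bears plate_a_mid alone.

How it is judged:
By the outcome, as a careful person would: the job done as asked, in the order asked, and still so for the second after the job is handed in, with the robot touching nothing.
Of plate_a, plate_b, plate_c, plate_d only 2 to 3 are there at a start; the rules pass over those that are not, and their reading is None.
At some moment in a run one of plate_a, plate_b, plate_c, plate_d may be knocked a few centimetres aside while the robot is not near it.
It also fails if it takes over 210 s, if anything falls off the work surface, if the arm or the gripper's body presses on something with over 40 N, if the wrist force passes 120 N, or if a joint passes its speed limit or range.

## Working session

There is one attempt and no reset: what is moved stays moved. The work goes in short steps, Python scripts to look and compute and a shell command to move; the robot and the scene stay as the last step left them, time stands still between calls to the robot, and variables do not carry over. Pictures are saved under pics/ and viewed, and the job is handed in when it is done.

```bash
ls; mkdir -p pics; python3 - <<'E'
from workcell import ctrl, vision, workorder
import cv2,numpy as np
o=ctrl.get_obs()
for k,v in o.items(): print(k,v)
print(ctrl.grip_point_offset)
for n in ["scene","top","wrist"]:
    d=vision.get_image(n); cv2.imwrite(f"pics/{n}0.png",d["img"])
    print(n,{k:np.round(v,4).tolist() for k,v in d.items() if k!="img"})
E
```

```text
pics
t 0.0
qpos [-1.30997441e+00  4.23850048e-01  1.63067481e+00 -1.68390415e-05
  1.08861088e+00 -1.89837271e-02]
qvel [-0.00092766 -0.0015332  -0.00116356 -0.00030412  0.00095136 -0.0005414 ]
joint_torque [ 9.30098349e-05 -5.44633842e+01 -2.73666322e+01  6.44117827e-02
  2.27516529e-02 -1.47636556e-04]
ee_pos [ 172.4925112  -600.14851351  221.90192356]
orientation [ 2.07196121  0.29341809 -2.07238169]
ft_force [-1.30217971 -0.55303206 -0.32789266]
moment [-0.00319308  0.05754184 -0.02831857]
width 87.74208986693135
18.700000000000003
scene {'mtx': [[474.2453, 0.0, 322.9915], [0.0, 474.2453, 233.52], [0.0, 0.0, 1.0]], 'rvec': [2.2012, 0.949, -0.3854], 'tvec': [-459.073, -186.6039, 1303.3087]}
top {'mtx': [[624.2339, 0.0, 322.3555], [0.0, 624.2339, 243.5135], [0.0, 0.0, 1.0]], 'rvec': [2.1592, -2.1794, 0.1172], 'tvec': [93.4044, 598.768, 1272.7154]}
wrist {'mtx': [[422.9578, 0.0, 324.2308], [0.0, 422.9578, 240.3255], [0.0, 0.0, 1.0]], 'hand_eye': [[0.001, -0.2848, 0.9586, -162.4826], [1.0, 0.0018, -0.0005, -0.6263], [-0.0016, 0.9586, 0.2848, -77.7544], [0.0, 0.0, 0.0, 1.0]]}
```

View pics/top0.png

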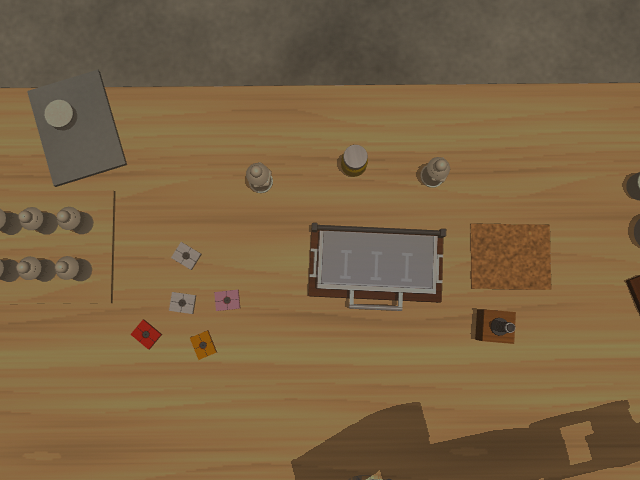

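View pics/scene0.png

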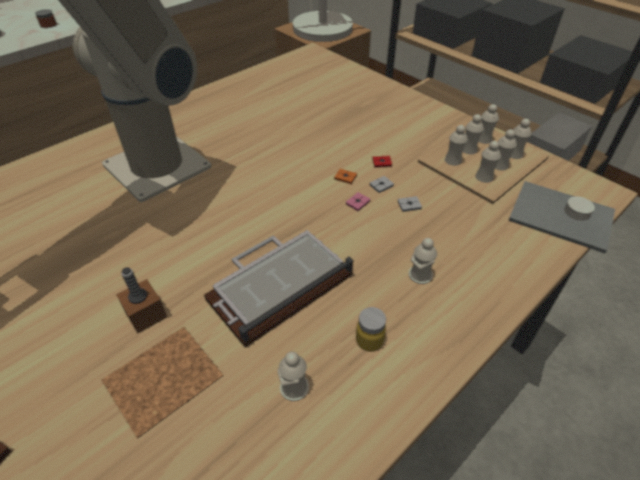

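View pics/wrist0.png

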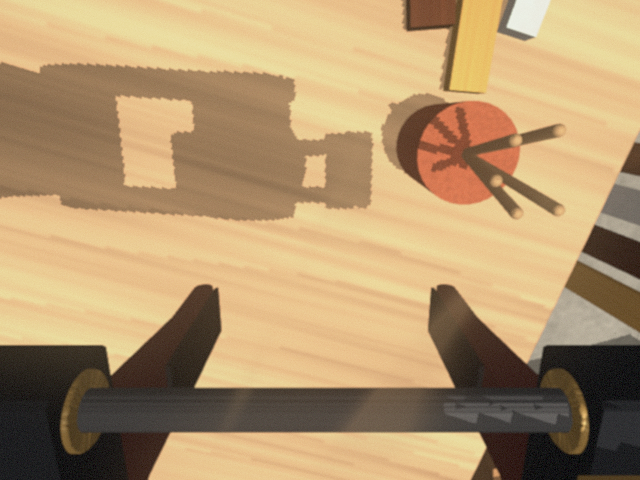

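```bash
cat > h.py <<'E'
from workcell import ctrl, vision, workorder
import cv2,numpy as np
from scipy.spatial.transform import Rotation as R
np.set_printoptions(suppress=True,precision=2)
def obs(): return ctrl.get_obs()
def pose(o=None):
    o=o or obs(); return np.array(o["ee_pos"]),R.from_rotvec(o["orientation"])
def cam(n):
    p,r=pose(); d=vision.get_image(n)
    K=d["mtx"]
    if n=="wrist":
        H=np.array(d["hand_eye"]); T=np.eye(4);T[:3,:3]=r.as_matrix();T[:3,3]=p
        C=T@H; Rc=C[:3,:3]; c=C[:3,3]
    else:
        Rw=cv2.Rodrigues(np.array(d["rvec"],float))[0]; Rc=Rw.T; c=-Rw.T@np.array(d["tvec"],float).ravel()
    return d["img"],(np.array(K),Rc,c)
def ray(C,uv):
    K,Rc,c=C; v=Rc@np.linalg.solve(K,[uv[0],uv[1],1.]); return c,v/np.linalg.norm(v)
def plane(C,uv,z):
    c,v=ray(C,uv); return c+v*(z-c[2])/v[2]
def proj(C,P):
    K,Rc,c=C; q=K@(Rc.T@(np.asarray(P,float)-c)); return q[:2]/q[2]
def crop(img,box,f,name,iso=None):
    x0,y0,x1,y1=box; cv2.imwrite("pics/"+name,cv2.resize(img[y0:y1,x0:x1],None,fx=f,fy=f,interpolation=cv2.INTER_CUBIC))
def two(C1,u1,C2,u2):
    c1,v1=ray(C1,u1);c2,v2=ray(C2,u2)
    A=np.stack([v1,-v2],1); s=np.linalg.lstsq(A,c2-c1,rcond=None)[0]
    a=c1+s[0]*v1;b=c2+s[1]*v2; return (a+b)/2,np.linalg.norm(a-b)
E
python3 - <<'E'
from h import *
i,C=cam("top")
crop(i,(120,230,260,370),4,"plates.png")
crop(i,(290,210,570,350),2.8,"station.png")
print(C[2])
s,S=cam("scene"); crop(s,(320,140,440,230),5,"plates_s.png"); crop(s,(90,220,370,380),2.8,"station_s.png")
E
```

```text
[ 463.59   92.87 1327.97]
```

View pics/plates.png

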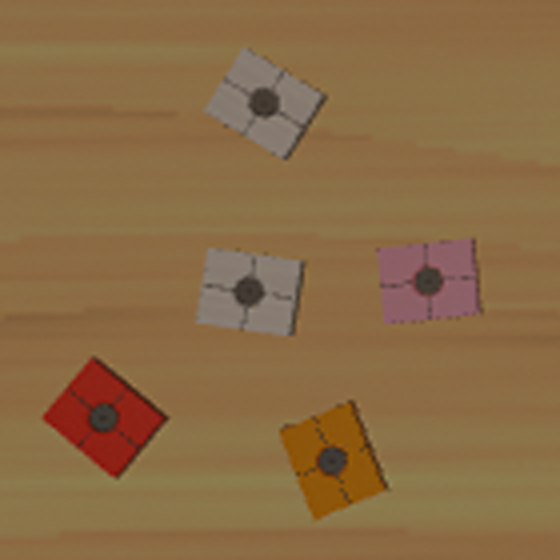

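View pics/station.png

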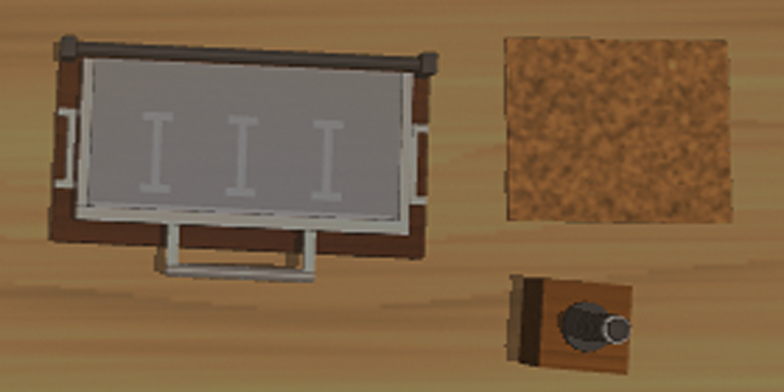

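View pics/station_s.png

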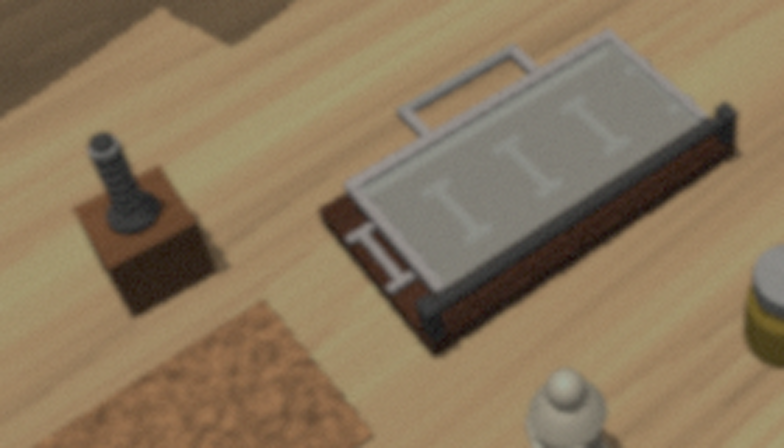

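View pics/plates_s.png

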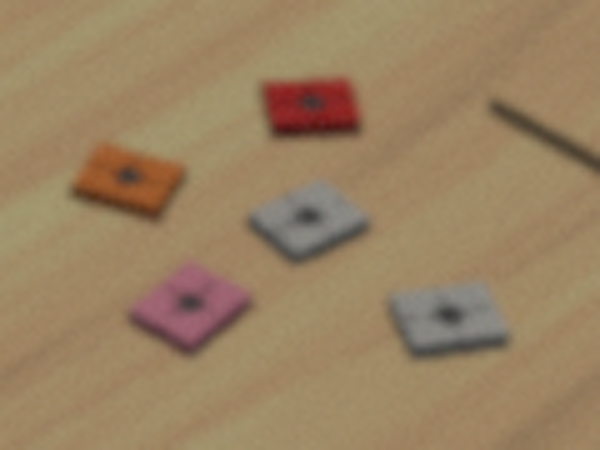

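```bash
python3 - <<'E'
from h import *
i,C=cam("top")
hsv=cv2.cvtColor(i,cv2.COLOR_BGR2HSV)
# plates: low saturation bright
m=((hsv[...,1]<70)&(hsv[...,2]>85)).astype(np.uint8)
m[:230]=0;m[370:]=0;m[:,:120]=0;m[:,260:]=0
m=cv2.morphologyEx(m,cv2.MORPH_CLOSE,np.ones((7,7)))
cs,_=cv2.findContours(m,0,2)
for c in cs:
    if cv2.contourArea(c)<100: continue
    r=cv2.minAreaRect(c); P=np.array([plane(C,q,10)[:2] for q in cv2.boxPoints(r)])
    e=P[1]-P[0],P[2]-P[1]; L=[np.linalg.norm(x) for x in e]; l=e[int(np.argmax(L))]
    print("plate",r[0],plane(C,r[0],10),L,"long axis deg",np.degrees(np.arctan2(l[1],l[0]))%180, hsv[int(r[0][1])+5,int(r[0][0])+5])
# station
b=lambda x,y:(290+x/2.8,210+y/2.8)
for n,p,z in [("hingeL",b(68,48),45),("hingeR",b(429,64),45),("frontL base",b(50,240),20),("frontR base",b(425,258),20),("barL",b(168,272),45),("barR",b(314,277),45),("lidcornL",b(77,216),48),("lidcornR",b(407,232),48)]:
    print(n,np.round(p,1),plane(C,p,z))
# mat
for p in [(506,37),(729,40),(732,222),(507,220)]: print("mat",plane(C,b(*p),4))
for p in [(541,279),(632,287),(629,374),(538,364)]: print("stand top",plane(C,b(*p),60))
print("collar",plane(C,b(586,327),66),"cap",plane(C,b(617,330),140))
s,S=cam("scene"); b2=lambda x,y:(90+x/2.8,220+y/2.8)
print("scene cap",plane(S,b2(102,144),140)); print(two(C,b(617,330),S,b2(102,142)))
for n,p,z in [("barL",b2(403,112),45),("barR",b2(514,48),45),("hL",b2(433,303),45),("hR",b2(726,112),45)]: print(n,plane(S,p,z))
E
```

```text
plate (181.83782958984375, 302.47296142578125) [480.  384.1  10. ] [np.float64(39.76117122668466), np.float64(49.614921432708414)] long axis deg 80.05550478490764 [ 14  41 137]
plate (185.5842742919922, 255.36517333984375) [579.26 377.57  10.  ] [np.float64(39.68334280047168), np.float64(49.74845065508937)] long axis deg 57.67770207900615 [ 14  44 140]
hingeL [314.3 227.1] [632.42 104.28  45.  ]
hingeR [443.2 232.9] [ 618.06 -162.67   45.  ]
frontL base [307.9 295.7] [491.45 119.1   20.  ]
frontR base [441.8 302.1] [ 475.45 -160.35   20.  ]
barL [350.  307.1] [466.82  32.59  45.  ]
barR [402.1 308.9] [462.18 -73.99  45.  ]
lidcornL [317.5 287.1] [508.16  98.68  48.  ]
lidcornR [435.4 292.9] [ 494.23 -142.32   48.  ]
mat [ 643.26 -230.38    4.  ]
mat [ 639.4  -400.99    4.  ]
mat [ 500.52 -396.65    4.  ]
mat [ 503.63 -226.35    4.  ]
stand top [ 459.21 -235.95   60.  ]
stand top [ 452.84 -301.46   60.  ]
stand top [ 390.8  -296.71   60.  ]
stand top [ 398.53 -231.58   60.  ]
collar [ 424.73 -265.41   66.  ] cap [ 424.8  -265.25  140.  ]
scene cap [ 431.92 -265.5   140.  ]
(array([ 425.33, -265.1 ,  135.93]), np.float64(2.932778372805498))
barL [465.32 -67.62  45.  ]
barR [470.4   36.06  45.  ]
hL [ 617.13 -153.16   45.  ]
hR [632.39 109.87  45.  ]
```

```bash
python3 - <<'E'
from h import *
i,C=cam("top")
b=lambda x,y:(290+x/2.8,210+y/2.8)
psi=np.radians(-3.25); X=np.array([np.cos(psi),np.sin(psi)]);Y=np.array([-np.sin(psi),np.cos(psi)]); H=np.array([625.5,-28.8])
def st(p): d=p[:2]-H; return np.array([d@X,d@Y])
for p in [(157,115),(158,190),(242,119),(240,193),(330,123),(326,198),(71,110),(64,187),(426,128),(418,204)]:
    print(st(plane(C,b(*p),25)))
for p in [(68,48),(429,64)]: print("hinge",st(plane(C,b(*p),45)))
for p in [(50,240),(425,258)]: print("front",st(plane(C,b(*p),20)))
for p in [(168,272),(314,277)]: print("bar",st(plane(C,b(*p),45)))
E
python3 -m crank --help | head -20
```

```text
[-45.36  64.57]
[-101.41   61.39]
[-45.34   0.87]
[-100.74    0.24]
[-45.21 -65.06]
[-101.43  -63.93]
[-44.66 129.06]
[-102.49  131.49]
[ -45.55 -136.98]
[-102.64 -132.57]
hinge [ -0.63 133.26]
hinge [   0.17 -134.08]
front [-142.21  140.06]
front [-142.35 -139.84]
bar [-161.91   52.29]
bar [-160.5   -54.38]invalid input: not JSON, or not a number
```

```bash
cat >> h.py <<'E'
psi=np.radians(-3.25); X2=np.array([np.cos(psi),np.sin(psi)]);Y2=np.array([-np.sin(psi),np.cos(psi)]); H2=np.array([625.5,-28.8])
def W(sx,sy,z): p=H2+sx*X2+sy*Y2; return np.array([p[0],p[1],z])
def st(p): d=np.asarray(p)[:2]-H2; return np.array([d@X2,d@Y2])
def Rt(jaw_deg,tilt=0,axis_deg=None):
    "tool down, tool y along world heading jaw_deg; tilt deg about world heading axis_deg"
    a=np.radians(jaw_deg); y=np.array([np.cos(a),np.sin(a),0]); x=np.array([0,0,-1.]); z=np.cross(x,y)
    M=R.from_matrix(np.stack([x,y,z],1))
    if tilt: b=np.radians(axis_deg); M=R.from_rotvec(np.radians(tilt)*np.array([np.cos(b),np.sin(b),0]))*M
    return M
def plan(P,Rm=None):
    p,r=pose()
    if Rm is None: Rm=r
    d=(r.inv()*Rm).as_rotvec()
    print("t",round(obs()["t"],2),"now",p,"turn(tool) rad",np.round(d,4),"deg",round(np.degrees(np.linalg.norm(d)),1),"rows>=",round(np.degrees(np.linalg.norm(d))/7.1,1))
    s=Rm.inv().apply(np.asarray(P)-p)/1000
    print("shift after turn (m)",np.round(s,4),"rows>=",round(np.linalg.norm(s)*1000/41,1), "shift before turn",np.round(r.inv().apply(np.asarray(P)-p)/1000,4))
E
python3 - <<'E'
from h import *
p,r=pose(); print(r.as_matrix()); print(obs()["qpos"])
for a in (np.degrees(psi),180+np.degrees(psi)): plan(W(-160.5,0,150),Rt(a))
E
```

```text
[[-0.    0.28 -0.96]
 [ 0.   -0.96 -0.28]
 [-1.   -0.    0.  ]]
[-1.31  0.42  1.63 -0.    1.09 -0.02]
t 0.4 now [ 172.6  -600.59  222.54] turn(tool) rad [-1.23 -0.    0.  ] deg 70.7 rows>= 10.0
shift after turn (m) [ 0.07  0.26 -0.6 ] rows>= 16.0 shift before turn [ 0.07 -0.48 -0.44]
t 0.4 now [ 172.6  -600.59  222.54] turn(tool) rad [1.91 0.   0.  ] deg 109.3 rows>= 15.4
shift after turn (m) [ 0.07 -0.26  0.6 ] rows>= 16.0 shift before turn [ 0.07 -0.48 -0.44]
```

```bash
python3 -m crank '[[[0,0,0],[-0.123,0,0],0.0878],[[0,0,0],[-0.123,0,0],0.0878],[[0,0,0],[-0.123,0,0],0.0878],[[0,0,0],[-0.123,0,0],0.0878],[[0,0,0],[-0.123,0,0],0.0878],[[0,0,0],[-0.123,0,0],0.0878],[[0,0,0],[-0.123,0,0],0.0878],[[0,0,0],[-0.123,0,0],0.0878]]'
python3 -m crank '[[[0,0,0],[-0.123,0,0],0.026],[[0,0,0],[-0.123,0,0],0.026],[[0,0.016,-0.0375],[0,0,0],0.026],[[0,0.016,-0.0375],[0,0,0],0.026],[[0,0.016,-0.0375],[0,0,0],0.026],[[0,0.016,-0.0375],[0,0,0],0.026],[[0,0.016,-0.0375],[0,0,0],0.026],[[0,0.016,-0.0375],[0,0,0],0.026]]'
python3 -m crank '[[[0,0.016,-0.0375],[0,0,0],0.026],[[0,0.016,-0.0375],[0,0,0],0.026],[[0,0.016,-0.0375],[0,0,0],0.026],[[0,0.016,-0.0375],[0,0,0],0.026],[[0,0.016,-0.0375],[0,0,0],0.026],[[0,0.016,-0.0375],[0,0,0],0.026],[[0,0.016,-0.0375],[0,0,0],0.026],[[0,0.016,-0.0375],[0,0,0],0.026]]'
python3 - <<'E'
from h import *
plan(W(-160.5,0,150),Rt(np.degrees(psi)))
E
```

```text
t: 1.07
ee_pos: [172.6, -600.6, 222.7]
orientation: [1.427, 1.052, -1.427]
ft_force: [-0.2, 0.3, 0.5]
width: 87.6
t: 1.73
ee_pos: [282.6, -380.2, 222.8]
orientation: [1.254, 1.179, -1.254]
ft_force: [1.1, 1.1, 0.2]
width: 37.6
t: 2.4
ee_pos: [428.8, -88.4, 223.1]
orientation: [1.254, 1.179, -1.253]
ft_force: [1.5, -0.8, -0.1]
width: 26.1
t 2.4 now [428.83 -88.36 223.08] turn(tool) rad [-0.  0. -0.] deg 0.3 rows>= 0.0
shift after turn (m) [ 0.07  0.03 -0.07] rows>= 2.6 shift before turn [ 0.07  0.03 -0.07]
```

```bash
sed -i 's/precision=2/precision=4/' h.py
python3 -m crank '[[[0.03,0.017,-0.034],[0,0,0],0.026],[[0.03,0.016,-0.035],[0,0,0],0.026],[[0,0,0],[0,0,0],0.026],[[0,0,0],[0,0,0],0.026],[[0,0,0],[0,0,0],0.026],[[0,0,0],[0,0,0],0.026],[[0,0,0],[0,0,0],0.026],[[0,0,0],[0,0,0],0.026]]'
python3 - <<'E'
from h import *
i,C=cam("wrist"); cv2.imwrite("pics/w1.png",i)
plan(W(-160.5,0,150),Rt(np.degrees(psi)))
for y in (-50,0,50): print(proj(C,W(-160,y,45)))
print(proj(C,W(-127,-120,48)),proj(C,W(-127,120,48)))
E
```

```text
t: 3.07
ee_pos: [460.2, -34.0, 172.2]
orientation: [1.256, 1.177, -1.254]
ft_force: [0.5, -0.1, -0.5]
width: 25.7
t 3.12 now [460.2169 -33.91   172.0031] turn(tool) rad [-0.006   0.0001 -0.0015] deg 0.4 rows>= 0.0
shift after turn (m) [ 0.022   0.0042 -0.0145] rows>= 0.7 shift before turn [ 0.022   0.0041 -0.0145]
[331.4481 277.3112]
[331.4706 210.5647]
[331.4953 137.0878]
[374.1553 363.0632] [385.5223  19.5278]
```

View pics/w1.png

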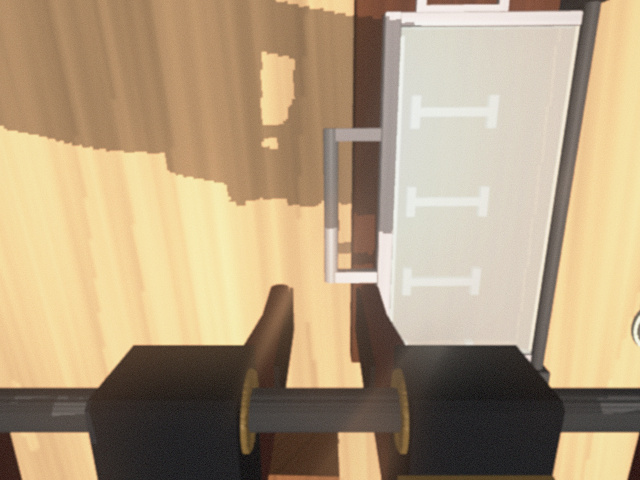

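```bash

python3 -m crank '[[[0.0,0.004,-0.0145],[-0.006,0,0],0.026],[[0.03,0,0],[0,0,0],0.026],[[0.03,0,0],[0,0,0],0.026],[[0.03,0,0],[0,0,0],0.026],[[0.02,0,0],[0,0,0],0.026],[[0.01,0,0],[0,0,0],0.026],[[0,0,0],[0,0,0],0.026],[[0,0,0],[0,0,0],0.026]]'
python3 - <<'E'
from h import *
plan(W(-160.5,0,32),Rt(np.degrees(psi)))
i,C=cam("wrist"); cv2.imwrite("pics/w2.png",i)
E
```

```text
t: 3.78
ee_pos: [465.1, -19.1, 51.6]
orientation: [1.25, 1.183, -1.25]
ft_force: [0.2, 0.4, 0.2]
width: 26.2
t 3.78 now [465.1375 -19.0953  51.5758] turn(tool) rad [0.0011 0.     0.0002] deg 0.1 rows>= 0.0
shift after turn (m) [0.0196 0.0002 0.0006] rows>= 0.5 shift before turn [0.0196 0.0002 0.0006]
```

View pics/w2.png

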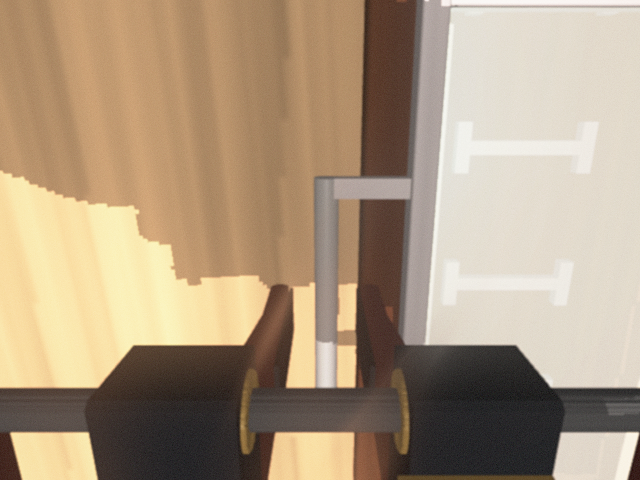

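The bar (u≈326) runs centrally between the fingers (u≈285/365). I'll go down and grip it.

```bash

python3 -m crank '[[[0.01,0,0],[0,0,0],0.026],[[0.0096,0,0],[0,0,0],0.026],[[0,0,0],[0,0,0],0.026],[[0,0,0],[0,0,0],0.006],[[0,0,0],[0,0,0],0.006],[[0,0,0],[0,0,0],0.006],[[0,0,0],[0,0,0],0.006],[[0,0,0],[0,0,0],0.006]]'
python3 - <<'E'
from h import *
print(obs()["ft_force"],obs()["width"]); p,_=pose(); print(p,st(p))
# arc rows of 3.4375deg x32: dx_station, dz
a0=0; n=32; th=np.radians(np.linspace(0,111,n+1))
bx=-160*np.cos(th); bz=160*np.sin(th)
# tool: +y = station +x, +x = down
for k in range(n): print(k,"[%.4f,%.4f,0]"%(-(bz[k+1]-bz[k])/1000,(bx[k+1]-bx[k])/1000))
E
```

```text
t: 4.5
ee_pos: [465.8, -18.8, 31.9]
orientation: [1.25, 1.181, -1.248]
ft_force: [2.5, 0.1, -2.9]
width: 9.3
[ 2.477   0.1071 -2.8955] 9.315684698322986
[465.8463 -18.8156  31.9008] [-159.9629    0.9171]
0 [-0.0097,0.0003,0]
1 [-0.0096,0.0009,0]
2 [-0.0096,0.0015,0]
3 [-0.0095,0.0020,0]
4 [-0.0093,0.0026,0]
5 [-0.0092,0.0032,0]
6 [-0.0089,0.0037,0]
7 [-0.0087,0.0042,0]
8 [-0.0084,0.0048,0]
9 [-0.0081,0.0053,0]
10 [-0.0078,0.0058,0]
11 [-0.0074,0.0062,0]
12 [-0.0070,0.0066,0]
13 [-0.0066,0.0071,0]
14 [-0.0062,0.0075,0]
15 [-0.0057,0.0078,0]
16 [-0.0052,0.0081,0]
17 [-0.0047,0.0084,0]
18 [-0.0042,0.0087,0]
19 [-0.0037,0.0090,0]
20 [-0.0031,0.0092,0]
21 [-0.0026,0.0093,0]
22 [-0.0020,0.0095,0]
23 [-0.0014,0.0096,0]
24 [-0.0008,0.0096,0]
25 [-0.0003,0.0097,0]
26 [0.0003,0.0097,0]
27 [0.0009,0.0096,0]
28 [0.0015,0.0096,0]
29 [0.0021,0.0095,0]
30 [0.0026,0.0093,0]
31 [0.0032,0.0091,0]
```

```bash

python3 -m crank '[[[-0.0097,0.0003,0],[0,0,0],0.006],[[-0.0096,0.0009,0],[0,0,0],0.006],[[-0.0096,0.0015,0],[0,0,0],0.006],[[-0.0095,0.0020,0],[0,0,0],0.006],[[-0.0093,0.0026,0],[0,0,0],0.006],[[-0.0092,0.0032,0],[0,0,0],0.006],[[-0.0089,0.0037,0],[0,0,0],0.006],[[-0.0087,0.0042,0],[0,0,0],0.006]]'
python3 -m crank '[[[-0.0084,0.0048,0],[0,0,0],0.006],[[-0.0081,0.0053,0],[0,0,0],0.006],[[-0.0078,0.0058,0],[0,0,0],0.006],[[-0.0074,0.0062,0],[0,0,0],0.006],[[-0.0070,0.0066,0],[0,0,0],0.006],[[-0.0066,0.0071,0],[0,0,0],0.006],[[-0.0062,0.0075,0],[0,0,0],0.006],[[-0.0057,0.0078,0],[0,0,0],0.006]]'
python3 - <<'E'
from h import *
p,_=pose(); s=st(p); print(p,s, np.degrees(np.arctan2(p[2]+13-45,-s[0])),np.hypot(p[2]+13-45,s[0]))
i,C=cam("wrist"); cv2.imwrite("pics/w3.png",i)
E
```

```text
t: 5.17
ee_pos: [483.3, -19.8, 106.6]
orientation: [1.249, 1.183, -1.25]
ft_force: [5.7, -0.3, -10.8]
width: 9.2
t: 5.83
ee_pos: [529.7, -22.4, 163.6]
orientation: [1.244, 1.191, -1.258]
ft_force: [-18.0, 0.0, 12.8]
width: 9.4
[529.7042 -22.3848 163.6084] [-96.0054   0.974 ] 53.890077205536706 162.90433463240524
```

View pics/w3.png

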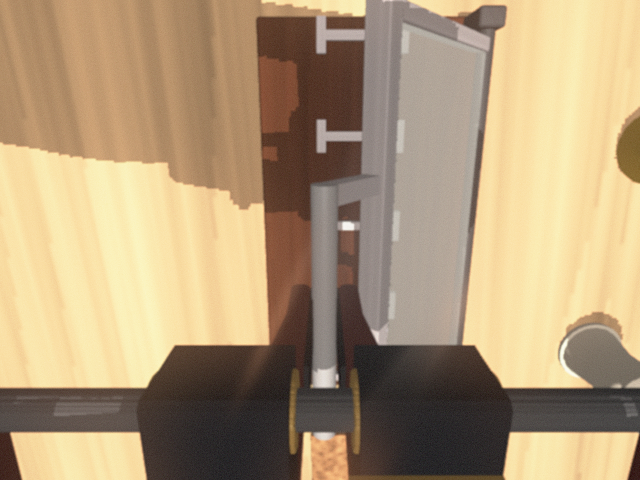

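```bash

python3 -m crank '[[[-0.0068,0.0070,0],[0,0,0],0.006],[[-0.0063,0.0075,0],[0,0,0],0.006],[[-0.0042,0.0087,0],[0,0,0],0.006],[[-0.0037,0.0090,0],[0,0,0],0.006],[[-0.0031,0.0092,0],[0,0,0],0.006],[[-0.0026,0.0093,0],[0,0,0],0.006],[[-0.0020,0.0095,0],[0,0,0],0.006],[[-0.0014,0.0096,0],[0,0,0],0.006]]'
python3 - <<'E'
from h import *
p,_=pose(); s=st(p); print(p,s, np.degrees(np.arctan2(p[2]+13-45,-s[0])),np.hypot(p[2]+13-45,s[0]))
i,C=cam("wrist"); cv2.imwrite("pics/w4.png",i)
E
```

```text
t: 6.55
ee_pos: [604.7, -26.7, 195.2]
orientation: [1.249, 1.183, -1.25]
ft_force: [-5.8, -0.9, 3.6]
width: 9.0
[604.6684 -26.745  195.2393] [-20.9146   0.8707] 82.69890849388902 164.57366831139126
```

View pics/w4.png

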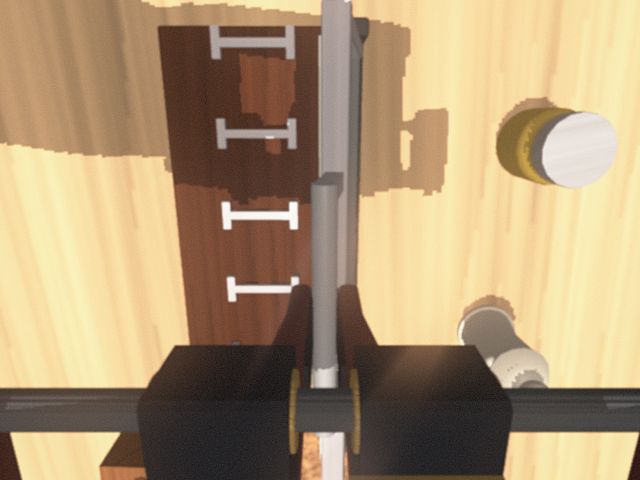

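```bash

python3 -m crank '[[[-0.0008,0.0096,0],[0,0,0],0.006],[[-0.0003,0.0097,0],[0,0,0],0.006],[[0.0003,0.0097,0],[0,0,0],0.006],[[0.0009,0.0096,0],[0,0,0],0.006],[[0.0015,0.0096,0],[0,0,0],0.006],[[0.0021,0.0095,0],[0,0,0],0.006],[[0.0026,0.0093,0],[0,0,0],0.006],[[0.0032,0.0091,0],[0,0,0],0.006]]'
python3 - <<'E'
from h import *
p,_=pose(); s=st(p); print(p,s, np.degrees(np.arctan2(p[2]+13-45,-s[0])),np.hypot(p[2]+13-45,s[0]))
i,C=cam("scene"); crop(i,(180,150,440,370),2.8,"s5.png")
E
```

```text
t: 7.27
ee_pos: [681.2, -31.1, 184.8]
orientation: [1.25, 1.181, -1.249]
ft_force: [-4.2, -2.5, 2.8]
width: 9.4
[681.1972 -31.0841 184.7979] [55.7371  0.8772] 110.04080014588894 162.64631056531658
```

View pics/s5.png

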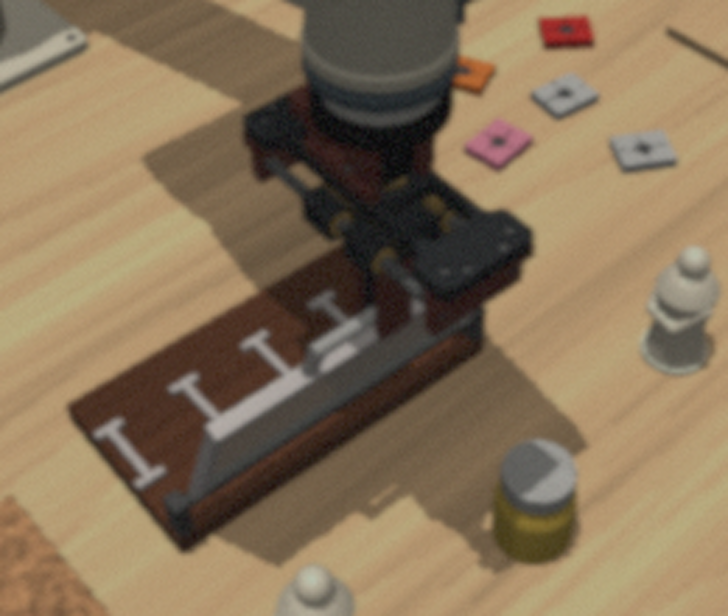

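```bash

python3 -m crank '[[[0,0,0],[0,0,0],0.03],[[0,0,0],[0,0,0],0.03],[[0,0,0],[0,0,0],0.03],[[-0.02,0,0],[0,0,0],0.03],[[-0.035,0,0],[0,0,0],0.03],[[-0.035,0,0],[0,0,0],0.03],[[-0.02,0,0],[0,0,0],0.03],[[0,0,0],[0,0,0],0.03]]'
python3 - <<'E'
from h import *
i,C=cam("top"); cv2.imwrite("pics/t5.png",i)
hsv=cv2.cvtColor(i,cv2.COLOR_BGR2HSV)
m=((hsv[...,1]<70)&(hsv[...,2]>85)).astype(np.uint8)
m[:230]=0;m[370:]=0;m[:,:120]=0;m[:,260:]=0
m=cv2.morphologyEx(m,cv2.MORPH_CLOSE,np.ones((7,7)))
cs,_=cv2.findContours(m,0,2)
for c in cs:
    if cv2.contourArea(c)<100: continue
    r=cv2.minAreaRect(c); P=np.array([plane(C,q,10)[:2] for q in cv2.boxPoints(r)])
    e=P[1]-P[0],P[2]-P[1]; L=[np.linalg.norm(x) for x in e]; l=e[int(np.argmax(L))]; a=np.degrees(np.arctan2(l[1],l[0]))%180
    print("plate",plane(C,r[0],10),L,"long deg",a); plan(plane(C,r[0],150),Rt(a-90))
E
```

```text
t: 7.98
ee_pos: [682.5, -30.3, 300.1]
orientation: [1.254, 1.176, -1.242]
ft_force: [0.3, 0.4, 1.3]
width: 30.0
plate [479.9449 383.7611  10.    ] [np.float64(39.76117122668466), np.float64(50.30850240387152)] long deg 80.05545718745596
t 8.03 now [681.2608 -30.3083 297.1165] turn(tool) rad [ 0.1189 -0.0007 -0.0058] deg 6.8 rows>= 1.0
shift after turn (m) [ 0.1471 -0.2662 -0.3423] rows>= 11.2 shift before turn [ 0.1459 -0.2246 -0.3714]
plate [579.0739 377.2789  10.    ] [np.float64(39.68328800904233), np.float64(50.428603100813426)] long deg 57.677608944787465
t 8.03 now [681.2608 -30.3083 297.1165] turn(tool) rad [ 0.5094 -0.0018 -0.0056] deg 29.2 rows>= 4.1
shift after turn (m) [ 0.1471 -0.2985 -0.2577] rows>= 10.3 shift before turn [ 0.1465 -0.1358 -0.3705]
```

View pics/t5.png

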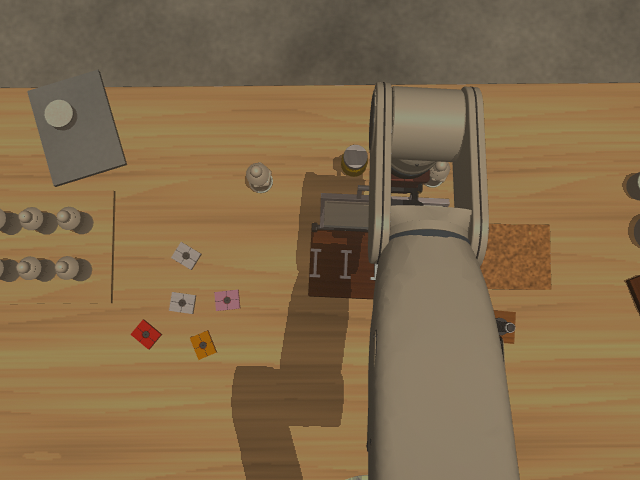

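```bash

python3 -m crank '[[[0,0,0],[0.119,0,0],0.06],[[0,-0.022,-0.0285],[0,0,0],0.06],[[0,-0.022,-0.0285],[0,0,0],0.06],[[0,-0.022,-0.0285],[0,0,0],0.06],[[0,-0.022,-0.0285],[0,0,0],0.06],[[0,-0.022,-0.0285],[0,0,0],0.06],[[0,-0.022,-0.0285],[0,0,0],0.06],[[0,-0.022,-0.0285],[0,0,0],0.06]]'
python3 -m crank '[[[0.03,-0.022,-0.0285],[0,0,0],0.06],[[0.03,-0.022,-0.0285],[0,0,0],0.06],[[0.03,-0.022,-0.0285],[0,0,0],0.06],[[0.03,-0.022,-0.0285],[0,0,0],0.06],[[0,0,0],[0,0,0],0.06],[[0,0,0],[0,0,0],0.06],[[0,0,0],[0,0,0],0.06],[[0,0,0],[0,0,0],0.06]]'
python3 - <<'E'
from h import *
plan([480,383.9,40],Rt(-9.95))
i,C=cam("wrist"); cv2.imwrite("pics/w6.png",i)
E
```

```text
t: 8.7
ee_pos: [560.7, 193.7, 292.1]
orientation: [1.334, 1.123, -1.339]
ft_force: [0.2, 1.6, -0.6]
width: 60.1
t: 9.37
ee_pos: [504.1, 305.3, 187.8]
orientation: [1.338, 1.121, -1.336]
ft_force: [0.0, -0.0, -0.2]
width: 59.7
t 9.37 now [504.1454 305.3314 187.7936] turn(tool) rad [-0.0012 -0.0006 -0.0009] deg 0.1 rows>= 0.0
shift after turn (m) [ 0.1478 -0.0374 -0.0732] rows>= 4.1 shift before turn [ 0.1478 -0.0376 -0.0731]
```

View pics/w6.png

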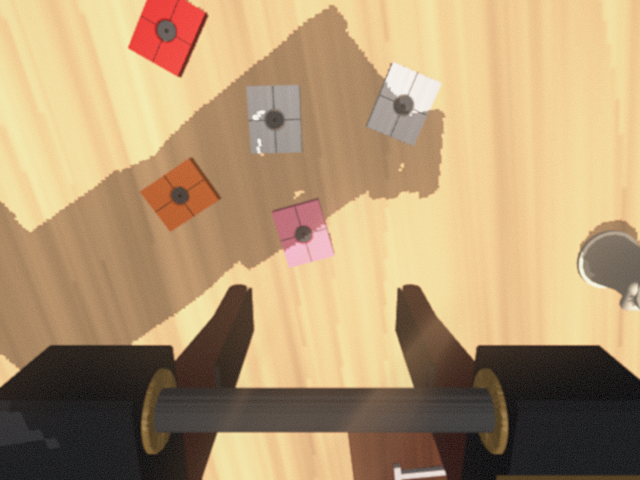

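```bash
python3 - <<'E'
from h import *
K,C=None,None
d,C=cam("wrist")
for uv in [(274,119),(403,105)]: print(plane(C,uv,9))
# edges of plate 1 corners
for uv in [(247,86),(300,84),(302,153),(250,154)]: print(plane(C,uv,10))
E
```

```text
[478.6036 386.7809   9.    ]
[578.5231 379.7549   9.    ]
[463.5144 413.8512  10.    ]
[503.3518 408.3068  10.    ]
[495.2128 357.608   10.    ]
[454.5088 363.9672  10.    ]
```

```bash

python3 -m crank '[[[0.025,-0.0095,-0.0187],[0,0,0],0.06],[[0.025,-0.0095,-0.0187],[0,0,0],0.06],[[0.025,-0.0095,-0.0187],[0,0,0],0.06],[[0.025,-0.0095,-0.0187],[0,0,0],0.06],[[0.02,0,0],[0,0,0],0.06],[[0,0,0],[0,0,0],0.06],[[0,0,0],[0,0,0],0.06],[[0,0,0],[0,0,0],0.06]]'
python3 - <<'E'
from h import *
plan([479.5,385,3],Rt(-9.95))
i,C=cam("wrist"); cv2.imwrite("pics/w7.png",i)
t,T=cam("top"); crop(t,(120,220,280,380),3,"t7.png")
E
```

```text
t: 10.13
ee_pos: [480.2, 385.9, 68.7]
orientation: [1.339, 1.121, -1.335]
ft_force: [-0.5, 0.2, -0.5]
width: 59.9
t 10.13 now [480.1582 385.8946  68.7171] turn(tool) rad [-0.0016 -0.0013 -0.0013] deg 0.1 rows>= 0.0
shift after turn (m) [ 0.0657 -0.0005  0.001 ] rows>= 1.6 shift before turn [ 0.0657 -0.0006  0.0011]
```

View pics/w7.png

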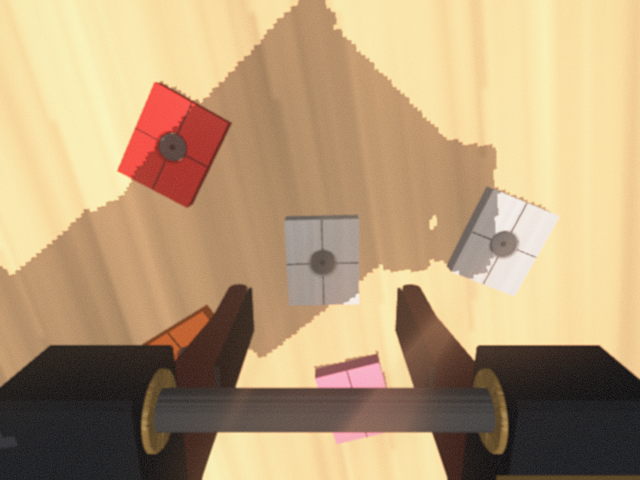

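```bash
python3 - <<'E'
from h import *
d,C=cam("wrist")
print(plane(C,(322.5,262),9)); P=np.array([plane(C,uv,10) for uv in [(285.5,218),(357.5,216.5),(359.5,304),(288.5,305)]]); print(P,P.mean(0))
E
python3 -m crank '[[[0.02,0,0],[0,0,0],0.06],[[0.02,0,0],[0,0,0],0.06],[[0.015,0,0],[0,0,0],0.06],[[0.01,0,0],[0,0,0],0.06],[[0,0,0],[0,0,0],0.06],[[0,0,0],[0,0,0],0.06],[[0,0,0],[0,0,0],0.06],[[0,0,0],[0,0,0],0.06]]'
```

```text
[478.8578 386.6031   9.    ]
[[463.6654 415.0819  10.    ]
 [501.9667 409.1875  10.    ]
 [495.3456 358.238   10.    ]
 [455.2259 364.6751  10.    ]] [479.0509 386.7956  10.    ]
t: 10.95
ee_pos: [479.3, 386.4, 2.9]
orientation: [1.337, 1.122, -1.335]
ft_force: [0.5, 0.5, 0.1]
width: 60.2
```

```bash

python3 -m crank '[[[0,0,0],[0,0,0],0.03],[[0,0,0],[0,0,0],0.03],[[0,0,0],[0,0,0],0.03],[[0,0,0],[0,0,0],0.03],[[0,0,0],[0,0,0],0.03],[[0,0,0],[0,0,0],0.03],[[-0.02,0,0],[0,0,0],0.03],[[-0.03,0,0],[0,0,0],0.03]]'
python3 -m crank '[[[-0.035,0,0],[0,0,0],0.03],[[-0.035,0,0],[0,0,0],0.03],[[-0.03,0,0],[0,0,0],0.03],[[-0.03,0,0],[0,0,0],0.03],[[0,0,0],[0,0,0],0.03],[[0,0,0],[0,0,0],0.03],[[0,0,0],[0,0,0],0.03],[[0,0,0],[0,0,0],0.03]]'
python3 - <<'E'
from h import *
plan(W(-73,96,190),Rt(np.degrees(psi)))
i,C=cam("wrist"); cv2.imwrite("pics/w8.png",i)
E
```

```text
t: 11.62
ee_pos: [476.7, 384.4, 49.7]
orientation: [1.33, 1.122, -1.342]
ft_force: [0.1, 0.2, -1.5]
width: 40.1
t: 12.28
ee_pos: [477.8, 385.3, 180.2]
orientation: [1.333, 1.122, -1.339]
ft_force: [-0.2, 0.3, -2.3]
width: 39.6
t 12.28 now [477.8028 385.3012 180.2443] turn(tool) rad [-0.1173  0.0025  0.0025] deg 6.7 rows>= 0.9
shift after turn (m) [-0.0098  0.0979  0.3091] rows>= 7.9 shift before turn [-0.0093  0.1334  0.2955]
```

View pics/w8.png

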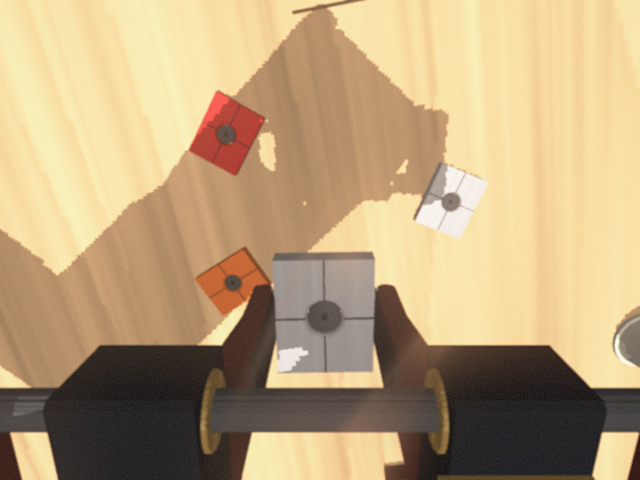

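```bash

python3 -m crank '[[[-0.01,0,0],[-0.117,0,0],0.03],[[0,0.0122,0.0386],[0,0,0],0.03],[[0,0.0122,0.0386],[0,0,0],0.03],[[0,0.0122,0.0386],[0,0,0],0.03],[[0,0.0122,0.0386],[0,0,0],0.03],[[0,0.0122,0.0386],[0,0,0],0.03],[[0,0.0122,0.0386],[0,0,0],0.03],[[0,0.0122,0.0386],[0,0,0],0.03]]'
python3 -m crank '[[[0,0.0122,0.0386],[0,0,0],0.03],[[0,0,0],[0,0,0.08],0.03],[[0,0,0],[0,0,0],0.03],[[0,0,0],[0,0,0],0.03],[[0,0,0],[0,0,0],0.03],[[0,0,0],[0,0,0],0.03],[[0,0,0],[0,0,0],0.03],[[0,0,0],[0,0,0],0.03]]'
python3 - <<'E'
from h import *
plan(W(-73,96,60),Rt(np.degrees(psi),-4.6,90+np.degrees(psi)))
i,C=cam("wrist"); cv2.imwrite("pics/w9.png",i)
t,T=cam("top"); crop(t,(290,150,470,330),3.3,"t9.png")
for s in [96,32,-32,-96]: print(proj(C,W(-73,s,22)))
for s in [64,0,-64,-128]:
  for sx in (-45,-101): print(proj(C,W(sx,s,25)),proj(T,W(sx,s,25)))
E
```

```text
t: 13.0
ee_pos: [548.1, 109.5, 190.8]
orientation: [1.249, 1.183, -1.253]
ft_force: [0.7, 0.0, -2.2]
width: 39.8
t: 13.67
ee_pos: [558.8, 73.3, 192.2]
orientation: [1.285, 1.122, -1.191]
ft_force: [0.1, -0.2, -2.9]
width: 39.5
t 13.67 now [558.8484  73.3019 192.1596] turn(tool) rad [ 0.0013 -0.0002  0.0008] deg 0.1 rows>= 0.0
shift after turn (m) [ 0.1317 -0.0113  0.0022] rows>= 3.2 shift before turn [ 0.1317 -0.0112  0.0022]
[307.4155 219.5602]
[308.0519 292.8021]
[308.6271 359.0024]
[309.1495 419.13  ]
[341.7495 257.5219] [346.3501 250.9143]
[273.6193 259.0907] [345.1901 277.603 ]
[340.677  327.2262] [376.8497 252.3588]
[275.9361 329.5404] [375.8265 279.0567]
[339.7054 390.3742] [407.3555 253.8036]
[278.0326 393.289 ] [406.469  280.5107]
[338.821  447.8494] [437.8674 255.2487]
[279.9387 451.2493] [437.1177 281.9649]
```

View pics/w9.png

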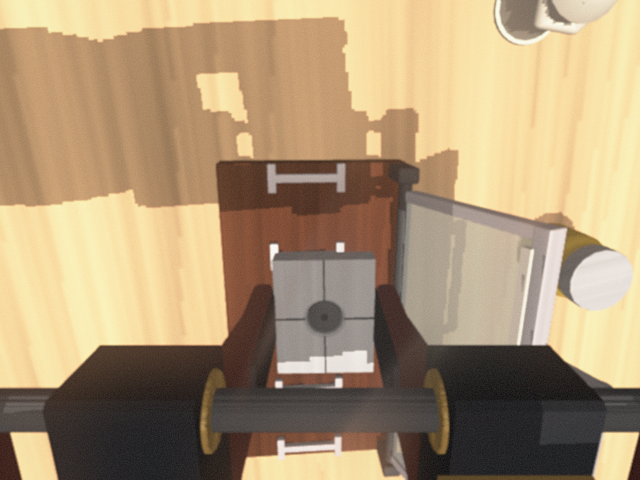

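View pics/t9.png

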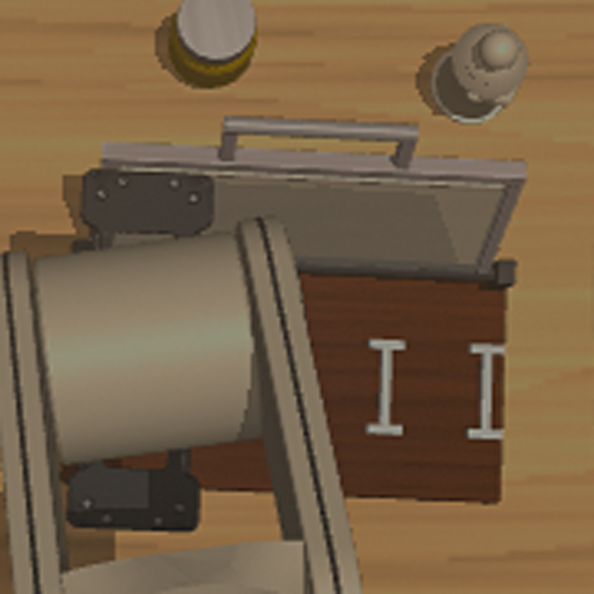

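```bash
python3 - <<'E'
from h import *
d,C=cam("wrist")
for uv in [(272,179),(341,177),(275,250),(340,248),(280,384),(338,382),(281,448),(338,446)]: print(uv,st(plane(C,uv,25)))
p,r=pose(); print(p,st(p)); q=plane(C,(324,317),p[2]+6); print("dish",q,st(q))
crop(d,(200,140,440,460),2.4,"w9c.png")
t,T=cam("top"); b=lambda x,y:(290+x/3.3,150+y/3.3)
for uv in [(386,344),(385,431),(488,348),(487,436)]: print(st(plane(T,b(*uv),25)))
E
```

```text
(272, 179) [-100.1894  129.0503]
(341, 177) [-46.5182 130.1191]
(275, 250) [-99.6463  71.3951]
(340, 248) [-46.5524  71.8861]
(280, 384) [-99.0473 -54.7921]
(338, 382) [-46.73   -55.5081]
(281, 448) [-100.0163 -124.7529]
(338, 446) [ -45.9112 -126.259 ]
[558.77    72.8082 192.2605] [-72.3832  97.6616]
dish [557.6445  72.7891 198.2605] [-73.5057  97.5788]
[-45.9612 -63.2225]
[-101.1793  -64.4187]
[ -45.4317 -128.036 ]
[-101.2804 -128.9642]
```

View pics/w9c.png

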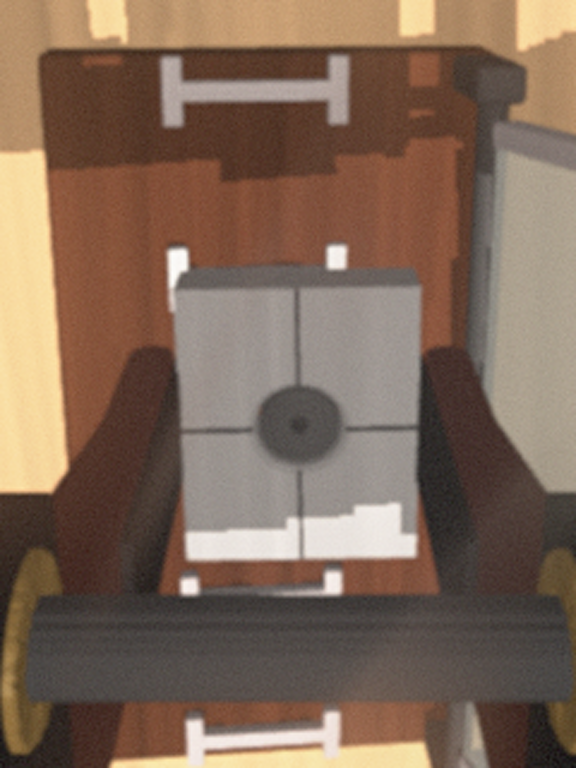

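```bash

python3 -m crank '[[[0.033,-0.0028,0.0003],[0,0,0],0.03],[[0.033,-0.0028,0.0003],[0,0,0],0.03],[[0.033,-0.0027,0.0003],[0,0,0],0.03],[[0.033,-0.0027,0.0003],[0,0,0],0.03],[[0,0,0],[0,0,0],0.03],[[0,0,0],[0,0,0],0.03],[[0,0,0],[0,0,0],0.03],[[0,0,0],[0,0,0],0.03]]'
python3 - <<'E'
from h import *
plan(W(-73,96.7,25),Rt(np.degrees(psi),-4.6,90+np.degrees(psi)))
i,C=cam("wrist"); cv2.imwrite("pics/w10.png",i)
E
```

```text
t: 14.53
ee_pos: [560.0, 71.4, 62.1]
orientation: [1.288, 1.118, -1.189]
ft_force: [0.3, -1.2, -1.2]
width: 39.6
t 14.53 now [560.0208  71.3566  62.094 ] turn(tool) rad [-0.0003 -0.0006 -0.0035] deg 0.2 rows>= 0.0
shift after turn (m) [ 0.0368 -0.0049 -0.0004] rows>= 0.9 shift before turn [ 0.0368 -0.005  -0.0004]
```

View pics/w10.png

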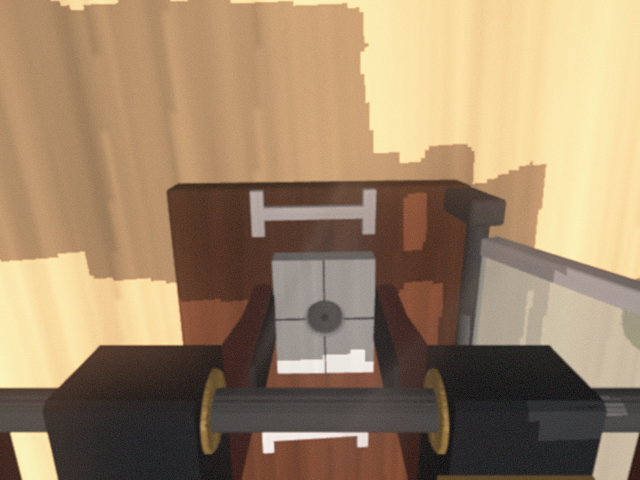

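```bash
python3 - <<'E'
from h import *
d,C=cam("wrist")
for uv in [(258,213),(369,212),(268,437),(363,435)]: print(uv,st(plane(C,uv,25)))
E
python3 -m crank '[[[0.012,-0.0016,0],[0,0,0],0.03],[[0.012,-0.0016,0],[0,0,0],0.03],[[0.007,-0.001,0],[0,0,0],0.03],[[0.004,-0.0003,0],[0,0,0],0.03],[[0.0,0,0],[0,0,0],0.03],[[0,0,0],[0,0,0],0.03],[[0,0,0],[0,0,0],0.03],[[0,0,0],[0,0,0],0.03]]'
python3 - <<'E'
from h import *
p,_=pose(); print(p,st(p),obs()["ft_force"])
i,C=cam("wrist"); cv2.imwrite("pics/w11.png",i)
E
```

```text
(258, 213) [-100.2531  130.1705]
(369, 212) [-46.6426 129.7163]
(268, 437) [-100.1937    1.0181]
(363, 435) [-45.9999  -1.5254]
t: 15.3
ee_pos: [556.6, 71.2, 24.4]
orientation: [1.286, 1.121, -1.192]
ft_force: [-0.3, -0.4, -2.0]
width: 39.8
[556.5528  71.2478  24.4027] [-74.5083  95.9781] [-0.2916 -0.3777 -2.0309]
```

View pics/w11.png

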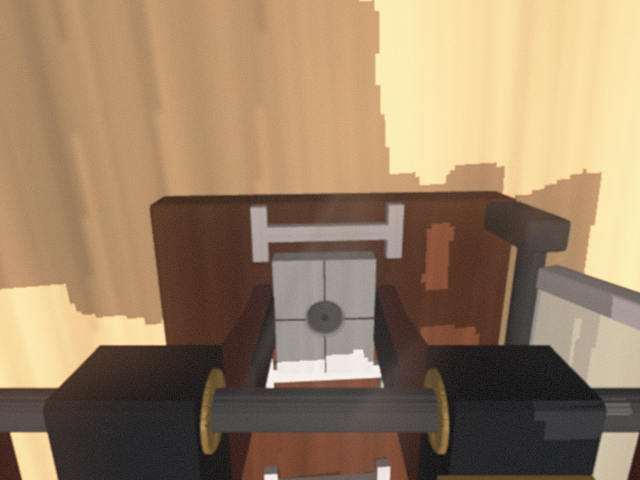

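```bash

python3 -m crank '[[[0.0005,0.001,0],[0,0,0],0.03],[[0,0,0],[0,0,0],0.03],[[0,0,0],[0,0,0],0.05],[[0,0,0],[0,0,0],0.056],[[0,0,0],[0,0,0],0.056],[[0,0,0],[0,0,0],0.056],[[-0.02,0.0016,0],[0,0,0],0.056],[[-0.03,0.0024,0],[0,0,0],0.056]]'
python3 -m crank '[[[-0.035,0.0028,0],[0,0,0],0.056],[[-0.035,0.0028,0],[0,0,0],0.056],[[-0.035,0.0028,0],[0,0,0],0.056],[[-0.03,0.0024,0],[0,0,-0.08],0.056],[[0,0,0],[0,0,0],0.056],[[0,0,0],[0,0,0],0.056],[[0,0,0],[0,0,0],0.056],[[0,0,0],[0,0,0],0.056]]'
python3 - <<'E'
from h import *
i,C=cam("wrist"); cv2.imwrite("pics/w12.png",i)
plan([578.5,380,190],Rt(57.68-90))
E
```

```text
t: 16.02
ee_pos: [555.4, 70.9, 72.5]
orientation: [1.283, 1.124, -1.197]
ft_force: [0.1, -0.6, 0.8]
width: 55.9
t: 16.68
ee_pos: [556.3, 71.0, 208.1]
orientation: [1.25, 1.183, -1.253]
ft_force: [0.5, 0.6, -0.1]
width: 56.1
t 16.73 now [556.2281  71.0521 208.0175] turn(tool) rad [0.5072 0.0012 0.0025] deg 29.1 rows>= 4.1
shift after turn (m) [ 0.018  -0.1464 -0.273 ] rows>= 7.6 shift before turn [ 0.0178  0.0047 -0.3097]
```

View pics/w12.png

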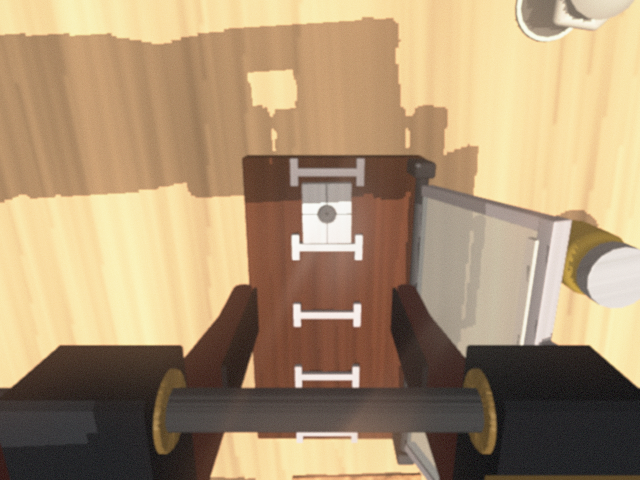

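```bash

python3 -m crank '[[[0,0.0005,-0.031],[0,0,0],0.06],[[0,0.0005,-0.031],[0,0,0],0.06],[[0,0.0005,-0.031],[0,0,0],0.06],[[0,0.0005,-0.031],[0,0,0],0.06],[[0,0.0005,-0.031],[0,0,0],0.06],[[0,0.0005,-0.031],[0,0,0],0.06],[[0,0.0005,-0.031],[0,0,0],0.06],[[0,0,-0.03],[0,0,0],0.06]]'
python3 -m crank '[[[0.02,0,-0.03],[0,0,0],0.06],[[0.02,0,-0.03],[0,0,0],0.06],[[0,0,0],[0.127,0,0],0.06],[[0,0,0],[0.127,0,0],0.06],[[0,0,0],[0.127,0,0],0.06],[[0,0,0],[0.127,0,0],0.06],[[0,0,0],[0,0,0],0.06],[[0,0,0],[0,0,0],0.06]]'
python3 - <<'E'
from h import *
i,C=cam("wrist"); cv2.imwrite("pics/w13.png",i)
plan([578.5,380,60],Rt(57.68-90))
hsv=cv2.cvtColor(i,cv2.COLOR_BGR2HSV)
E
```

```text
t: 17.4
ee_pos: [574.2, 318.9, 208.0]
orientation: [1.249, 1.182, -1.253]
ft_force: [0.5, 0.4, 0.2]
width: 59.8
t: 18.07
ee_pos: [577.8, 377.1, 168.3]
orientation: [1.602, 0.895, -1.606]
ft_force: [-0.4, 0.9, 0.1]
width: 60.4
t 18.12 now [577.9901 377.1436 168.6268] turn(tool) rad [0.0111 0.0015 0.0007] deg 0.6 rows>= 0.1
shift after turn (m) [ 0.1086 -0.0011 -0.0027] rows>= 2.7 shift before turn [ 0.1086 -0.001  -0.0029]
```

View pics/w13.png

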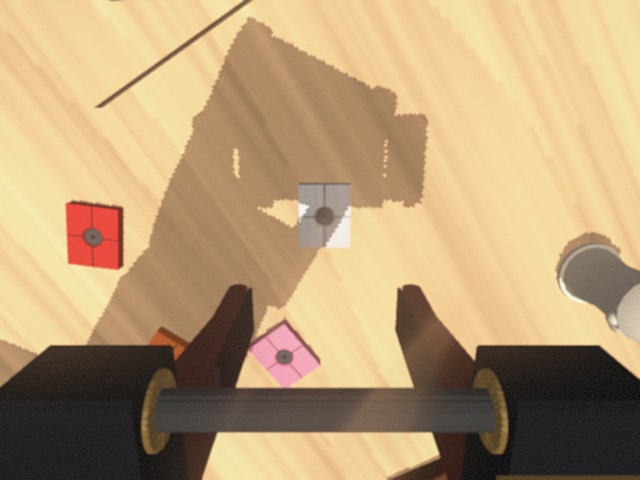

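```bash
python3 - <<'E'
from h import *
d,C=cam("wrist")
P=np.array([plane(C,uv,10) for uv in [(298.5,184),(350.5,184),(350,247.5),(299.5,247.5)]]); c=P.mean(0); print(c,plane(C,(324,216),8.5)); e=P[0]-P[3]; print(np.degrees(np.arctan2(e[1],e[0])))
plan([c[0],c[1],3],Rt(57.7-90))
E
```

```text
[578.5896 379.4631  10.    ] [578.1738 379.7226   8.5   ]
58.310483536829096
t 18.17 now [578.1634 377.2071 168.9728] turn(tool) rad [0.0101 0.001  0.0005] deg 0.6 rows>= 0.1
shift after turn (m) [ 0.166  -0.0008 -0.0021] rows>= 4.0 shift before turn [ 0.166  -0.0007 -0.0023]
```

```bash

python3 -m crank '[[[0.035,-0.0008,-0.0021],[0,0,0],0.06],[[0.035,0,0],[0,0,0],0.06],[[0.035,0,0],[0,0,0],0.06],[[0.03,0,0],[0,0,0],0.06],[[0.02,0,0],[0,0,0],0.06],[[0.01,0,0],[0,0,0],0.06],[[0,0,0],[0,0,0],0.06],[[0,0,0],[0,0,0],0.06]]'
python3 -m crank '[[[0,0,0],[0,0,0],0.03],[[0,0,0],[0,0,0],0.03],[[0,0,0],[0,0,0],0.03],[[0,0,0],[0,0,0],0.03],[[0,0,0],[0,0,0],0.03],[[0,0,0],[0,0,0],0.03],[[-0.02,0,0],[0,0,0],0.03],[[-0.03,0,0],[0,0,0],0.03]]'
python3 -m crank '[[[-0.035,0,0],[0,0,0],0.03],[[-0.035,0,0],[0,0,0],0.03],[[-0.035,0,0],[0,0,0],0.03],[[-0.035,0,0],[-0.12,0,0],0.03],[[0,0,0],[-0.12,0,0],0.03],[[0,0,0],[-0.12,0,0],0.03],[[0,0,0],[-0.12,0,0],0.03],[[0,0,0],[-0.03,0,0],0.03]]'
python3 - <<'E'
from h import *
i,C=cam("wrist"); cv2.imwrite("pics/w14.png",i)
plan(W(-73,33,190),Rt(np.degrees(psi)))
E
```

```text
t: 18.83
ee_pos: [579.3, 379.8, 5.0]
orientation: [1.606, 0.893, -1.606]
ft_force: [-0.2, -0.5, -0.2]
width: 60.0
t: 19.5
ee_pos: [576.5, 378.1, 52.0]
orientation: [1.6, 0.892, -1.612]
ft_force: [-0.2, -0.5, -1.0]
width: 39.5
t: 20.17
ee_pos: [578.6, 379.5, 194.9]
orientation: [1.239, 1.19, -1.239]
ft_force: [0.0, -0.1, -1.8]
width: 39.1
t 20.22 now [578.5982 379.427  194.6672] turn(tool) rad [0.014  0.0003 0.0004] deg 0.8 rows>= 0.1
shift after turn (m) [ 0.0047 -0.003   0.3719] rows>= 9.1 shift before turn [ 0.0048 -0.0082  0.3718]
```

View pics/w14.png

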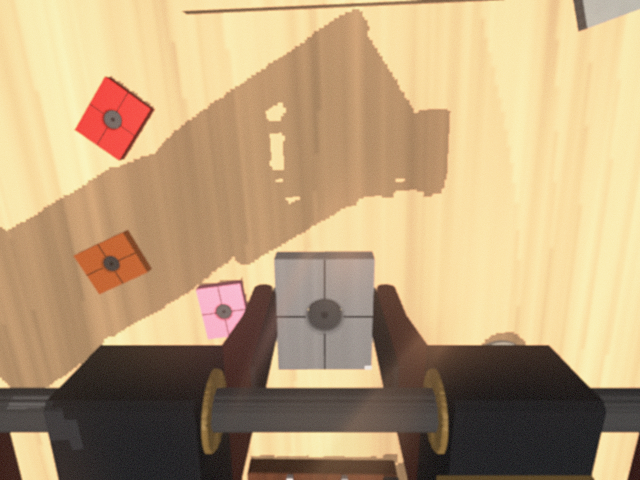

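```bash

python3 -m crank '[[[0,-0.0003,0.037],[0.014,0,0],0.03],[[0,-0.0003,0.037],[0,0,0],0.03],[[0,-0.0003,0.037],[0,0,0],0.03],[[0,-0.0003,0.037],[0,0,0],0.03],[[0,-0.0003,0.037],[0,0,0],0.03],[[0,-0.0003,0.037],[0,0,0],0.03],[[0,-0.0003,0.037],[0,0,0],0.03],[[0,-0.0003,0.037],[0,0,0],0.03]]'
python3 -m crank '[[[0,-0.0003,0.037],[0,0,0],0.03],[[0,0,0.037],[0,0,0.04],0.03],[[0,0,0],[0,0,0.04],0.03],[[0.03,-0.0024,0],[0,0,0],0.03],[[0.035,-0.0028,0],[0,0,0],0.03],[[0.035,-0.0028,0],[0,0,0],0.03],[[0,0,0],[0,0,0],0.03],[[0,0,0],[0,0,0],0.03]]'
python3 - <<'E'
from h import *
i,C=cam("wrist"); cv2.imwrite("pics/w15.png",i)
plan(W(-73,32.7,26.5),Rt(np.degrees(psi),-4.6,90+np.degrees(psi)))
E
```

```text
t: 20.88
ee_pos: [558.3, 82.7, 194.7]
orientation: [1.255, 1.179, -1.255]
ft_force: [0.9, -0.3, -1.1]
width: 39.6
t: 21.55
ee_pos: [552.7, 10.5, 93.1]
orientation: [1.287, 1.122, -1.199]
ft_force: [0.4, 0.0, -1.6]
width: 39.5
t 21.6 now [554.384   10.5447  94.8805] turn(tool) rad [-0.0047  0.0004  0.001 ] deg 0.3 rows>= 0.0
shift after turn (m) [ 0.0682 -0.0053  0.0025] rows>= 1.7 shift before turn [ 0.0682 -0.0052  0.0025]
```

View pics/w15.png

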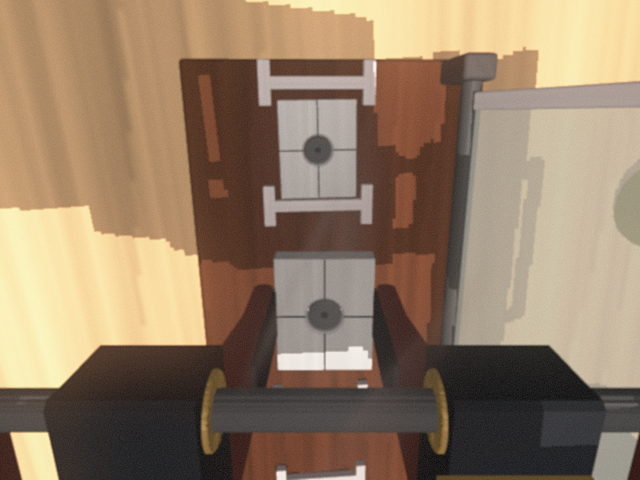

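```bash

python3 -m crank '[[[0.02,-0.0015,0.0025],[0,0,0],0.03],[[0.02,-0.0015,0],[0,0,0],0.03],[[0.015,-0.0012,0],[0,0,0],0.03],[[0.008,-0.0007,0],[0,0,0],0.03],[[0,0,0],[0,0,0],0.03],[[0,0,0],[0,0,0],0.03],[[0,0,0],[0,0,0],0.03],[[0,0,0],[0,0,0],0.03]]'
python3 - <<'E'
from h import *
i,C=cam("wrist"); cv2.imwrite("pics/w16.png",i)
plan(W(-73,32.7,26),Rt(np.degrees(psi),-4.6,90+np.degrees(psi)))
E
```

```text
t: 22.27
ee_pos: [555.4, 8.0, 32.7]
orientation: [1.29, 1.117, -1.193]
ft_force: [-0.4, -0.1, -0.8]
width: 39.7
t 22.32 now [555.1329   8.0375  32.4416] turn(tool) rad [-0.0042  0.0002 -0.0018] deg 0.3 rows>= 0.0
shift after turn (m) [ 0.0064 -0.0012  0.0001] rows>= 0.2 shift before turn [ 0.0064 -0.0012  0.0001]
```

View pics/w16.png

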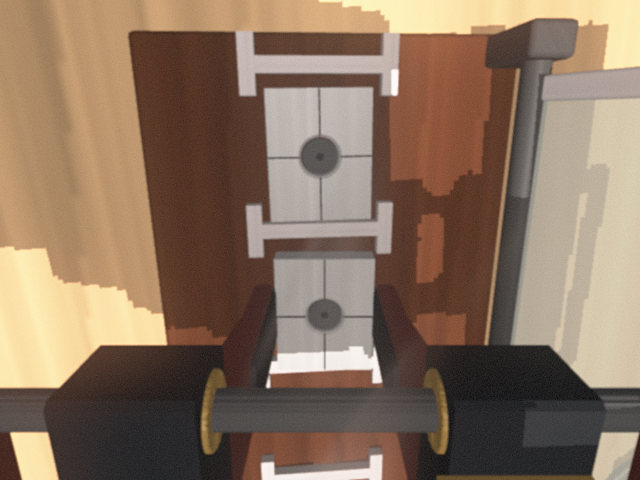

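```bash

python3 -m crank '[[[0.006,-0.0008,-0.0003],[0,0,0],0.03],[[0,0,0],[0,0,0],0.03],[[0,0,0],[0,0,0],0.03],[[0,0,0],[0,0,0],0.056],[[0,0,0],[0,0,0],0.056],[[0,0,0],[0,0,0],0.056],[[-0.02,0.0016,0],[0,0,0],0.056],[[-0.03,0.0024,0],[0,0,0],0.056]]'
python3 -m crank '[[[-0.035,0.0028,0],[0,0,0],0.056],[[-0.035,0.0028,0],[0,0,0],0.056],[[-0.035,0.0028,0],[0,0,0],0.056],[[-0.03,0.0024,0],[0,0,-0.08],0.056],[[0,0,0],[0,0,0],0.056],[[0,0,0],[0,0,0],0.056],[[0,0,0],[0,0,0],0.056],[[0,0,0],[0,0,0],0.056]]'
python3 - <<'E'
from h import *
i,C=cam("wrist"); cv2.imwrite("pics/w17.png",i)
plan([424.8,-265.3,230],Rt(-90))
plan([424.8,-265.3,230],Rt(-30))
print(obs()["qpos"])
E
```

```text
t: 22.98
ee_pos: [551.2, 8.3, 73.1]
orientation: [1.286, 1.124, -1.2]
ft_force: [0.5, -0.0, -0.6]
width: 56.1
t: 23.65
ee_pos: [552.5, 8.3, 209.0]
orientation: [1.253, 1.182, -1.256]
ft_force: [0.3, -0.5, 0.0]
width: 55.8
t 23.7 now [552.4788   8.3202 208.9178] turn(tool) rad [1.5098 0.0025 0.0023] deg 86.5 rows>= 12.2
shift after turn (m) [-0.0211  0.2736  0.1277] rows>= 7.4 shift before turn [-0.0207 -0.1108  0.2809]
t 23.7 now [552.4788   8.3202 208.9178] turn(tool) rad [0.4626 0.0009 0.003 ] deg 26.5 rows>= 3.7
shift after turn (m) [-0.0211  0.0262  0.3008] rows>= 7.4 shift before turn [-0.0207 -0.1108  0.2809]
[-0.0065  0.336   1.8008 -0.0001  1.0079  0.0545]
```

View pics/w17.png

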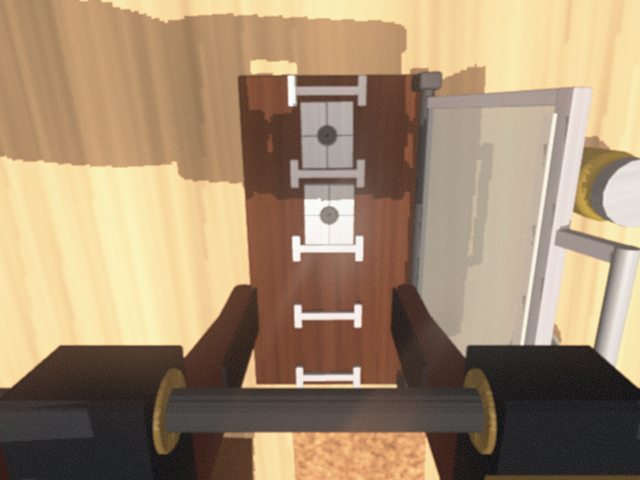

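```bash

python3 -m crank '[[[-0.005,-0.0139,0.0351],[0,0,0],0.056],[[-0.005,-0.0139,0.0351],[0,0,0],0.056],[[-0.005,-0.0139,0.0351],[0,0,0],0.056],[[-0.005,-0.0139,0.0351],[0,0,0],0.056],[[0,-0.0139,0.0351],[0,0,0],0.056],[[0,-0.0139,0.0351],[0,0,0],0.056],[[0,-0.0139,0.0351],[0,0,0],0.056],[[0,-0.0139,0.0351],[0,0,0],0.056]]'
python3 - <<'E'
from h import *
i,C=cam("wrist"); cv2.imwrite("pics/w18.png",i)
t,T=cam("top"); cv2.imwrite("pics/t18.png",t)
s,S=cam("scene"); cv2.imwrite("pics/s18.png",s)
plan([424.8,-265.3,230],Rt(np.degrees(psi)))
E
```

```text
t: 24.37
ee_pos: [424.0, -266.1, 229.5]
orientation: [1.254, 1.182, -1.255]
ft_force: [0.5, -0.8, -0.9]
width: 55.9
t 24.52 now [ 424.0166 -266.6985  229.5016] turn(tool) rad [-0.0088 -0.001   0.0019] deg 0.5 rows>= 0.1
shift after turn (m) [-0.0005  0.0007 -0.0014] rows>= 0.0 shift before turn [-0.0005  0.0007 -0.0014]
```

View pics/w18.png

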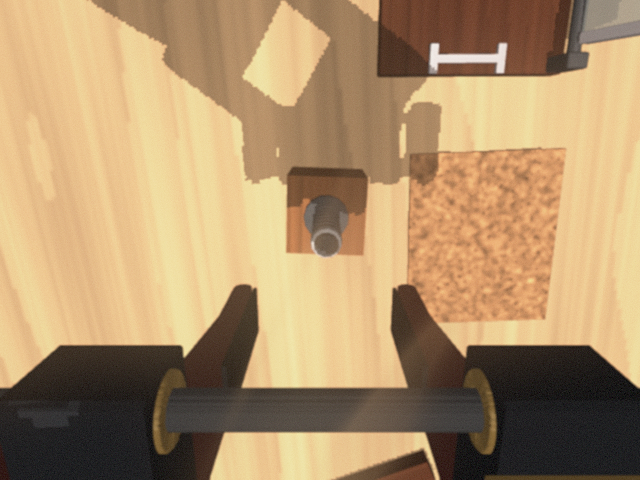

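View pics/t18.png

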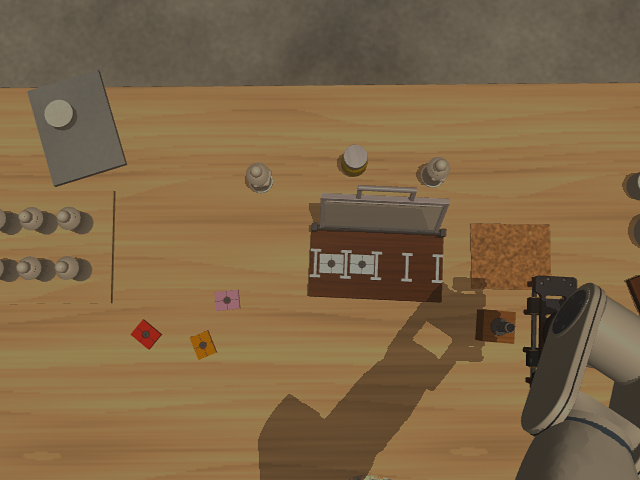

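View pics/s18.png

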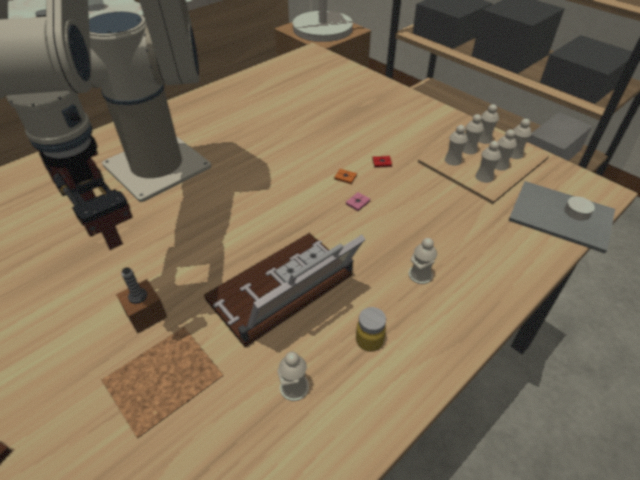

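```bash
python3 - <<'E'
from h import *
d,C=cam("wrist")
print("cap",plane(C,(326.5,244),140),"collar",plane(C,(326,214),66))
for uv in [(289,176.5),(366,177.5),(362.5,254.5),(288,252)]: print("stand",plane(C,uv,60))
t,T=cam("top"); crop(t,(300,170,470,310),4.5,"t19.png")
g=cv2.cvtColor(t,cv2.COLOR_BGR2GRAY)
for x,y in [(331,263),(362,264)]:
    w=255-g[y-5:y+6,x-5:x+6].astype(float); w=np.clip(w-150,0,None); yy,xx=np.mgrid[-5:6,-5:6]
    uv=(x+(w*xx).sum()/w.sum(),y+(w*yy).sum()/w.sum()); print(uv,plane(T,uv,29),st(plane(T,uv,29)))
# from w17 (pose approx 552.48,8.32,208.92)
K=np.array([[422.9578,0,324.2308],[0,422.9578,240.3255],[0,0,1]])
import numpy as np
from workcell import vision
H=np.array(vision.get_image("wrist")["hand_eye"]); M=np.eye(4); M[:3,:3]=R.from_rotvec([1.253,1.182,-1.256]).as_matrix(); M[:3,3]=[552.48,8.32,208.92]
Q=M@H; Cw=(K,Q[:3,:3],Q[:3,3])
for uv in [(327,135.5),(329,215.5)]: print("wr dish",plane(Cw,uv,29),st(plane(Cw,uv,29)))
E
```

```text
cap [ 424.7423 -264.9876  140.    ] collar [ 424.7101 -262.7669   66.    ]
stand [ 397.5802 -232.2642   60.    ]
stand [ 457.7705 -236.8841   60.    ]
stand [ 452.5952 -300.2561   60.    ]
stand [ 391.3181 -294.1989   60.    ]
(np.float64(330.864168618267), np.float64(263.2096018735363)) [558.3788  70.4633  29.    ] [-72.6408  95.2983]
(np.float64(361.6501510574018), np.float64(263.9546827794562)) [556.2276   6.2743  29.    ] [-71.1494  31.0906]
wr dish [557.2648  71.4612  29.    ] [-73.8096  96.2315]
wr dish [555.2027   6.967   29.    ] [-72.212   31.7242]
```

View pics/t19.png

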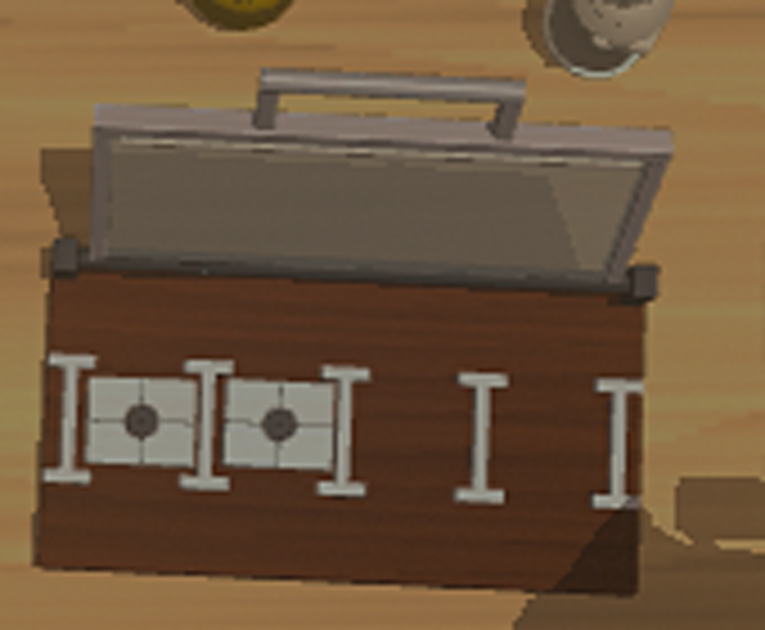

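```bash

python3 -m crank '[[[0.0,0.0007,-0.0014],[-0.009,0,0],0.056],[[0.035,0,0],[0,0,0],0.056],[[0.035,0,0],[0,0,0],0.056],[[0.035,0,0],[0,0,0],0.056],[[0.025,0,0],[0,0,0],0.056],[[0.012,0,0],[0,0,0],0.056],[[0.006,0,0],[0,0,0],0.056],[[0,0,0],[0,0,0],0.056]]'
python3 - <<'E'
from h import *
i,C=cam("wrist"); cv2.imwrite("pics/w20.png",i)
plan([424.8,-265.2,81],Rt(np.degrees(psi)))
E
```

```text
t: 25.33
ee_pos: [426.4, -262.4, 81.5]
orientation: [1.246, 1.188, -1.247]
ft_force: [0.1, 0.0, 0.7]
width: 56.1
t 25.38 now [ 427.     -262.964    82.5785] turn(tool) rad [ 0.0065 -0.0005  0.0007] deg 0.4 rows>= 0.1
shift after turn (m) [ 0.0016 -0.0021  0.0024] rows>= 0.1 shift before turn [ 0.0016 -0.0021  0.0023]
```

View pics/w20.png

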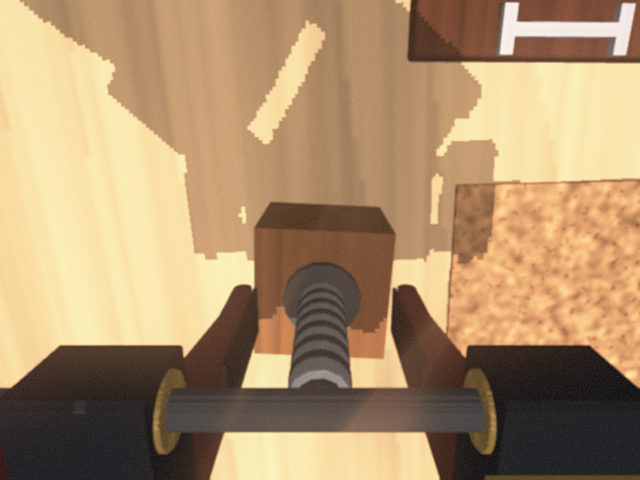

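```bash

python3 -m crank '[[[0.0012,-0.0020,0.0022],[0.0065,0,0],0.056],[[0,0,0],[0,0,0],0.056],[[0,0,0],[0,0,0],0.03],[[0,0,0],[0,0,0],0.016],[[0,0,0],[0,0,0],0.012],[[0,0,0],[0,0,0],0.012],[[0,0,0],[0,0,0],0.012],[[0,0,0],[0,0,0],0.012]]'
python3 - <<'E'
from h import *
o=obs(); print(o["ee_pos"],o["orientation"],o["ft_force"],o["width"])
plan([424.8,-265.2,81],Rt(np.degrees(psi)))
E
```

```text
t: 26.05
ee_pos: [424.6, -266.0, 81.7]
orientation: [1.252, 1.181, -1.252]
ft_force: [-1.0, -0.0, -1.3]
width: 19.4
[ 424.5675 -265.9961   81.6701] [ 1.2522  1.1807 -1.2521] [-1.0107 -0.0349 -1.276 ] 19.427084166517883
t 26.05 now [ 424.5675 -265.9961   81.6701] turn(tool) rad [-0.0018  0.0001 -0.0002] deg 0.1 rows>= 0.0
shift after turn (m) [ 0.0007  0.0002 -0.0008] rows>= 0.0 shift before turn [ 0.0007  0.0002 -0.0008]
```

```bash

python3 -m crank '[[[-0.01,0,0],[0,0,0],0.012],[[-0.015,0,0],[0,0,0],0.012],[[-0.02,0,0],[0,0,0],0.012],[[-0.02,0,0],[0,0,0],0.012],[[-0.02,0,0],[0,0,0],0.012],[[-0.02,0,0],[0,0,0],0.012],[[-0.015,0,0],[0,0,0],0.012],[[0,0,0],[0,0,0],0.012]]'
python3 - <<'E'
from h import *
plan([557.8,71.0,170],Rt(np.degrees(psi)))
plan([555.7,6.6,170],Rt(np.degrees(psi)))
i,C=cam("scene"); crop(i,(30,150,230,330),4,"s21.png")
E
```

```text
t: 26.72
ee_pos: [426.0, -266.9, 205.0]
orientation: [1.252, 1.175, -1.25]
ft_force: [0.7, -0.2, -0.9]
width: 19.7
t 26.72 now [ 425.9798 -266.8823  204.9622] turn(tool) rad [-0.0017  0.0028 -0.0048] deg 0.3 rows>= 0.0
shift after turn (m) [ 0.035   0.1125 -0.3448] rows>= 8.9 shift before turn [ 0.0345  0.1117 -0.3451]
t 26.72 now [ 425.9798 -266.8823  204.9622] turn(tool) rad [-0.0017  0.0028 -0.0048] deg 0.3 rows>= 0.0
shift after turn (m) [ 0.035   0.114  -0.2804] rows>= 7.4 shift before turn [ 0.0347  0.1134 -0.2807]
```

View pics/s21.png

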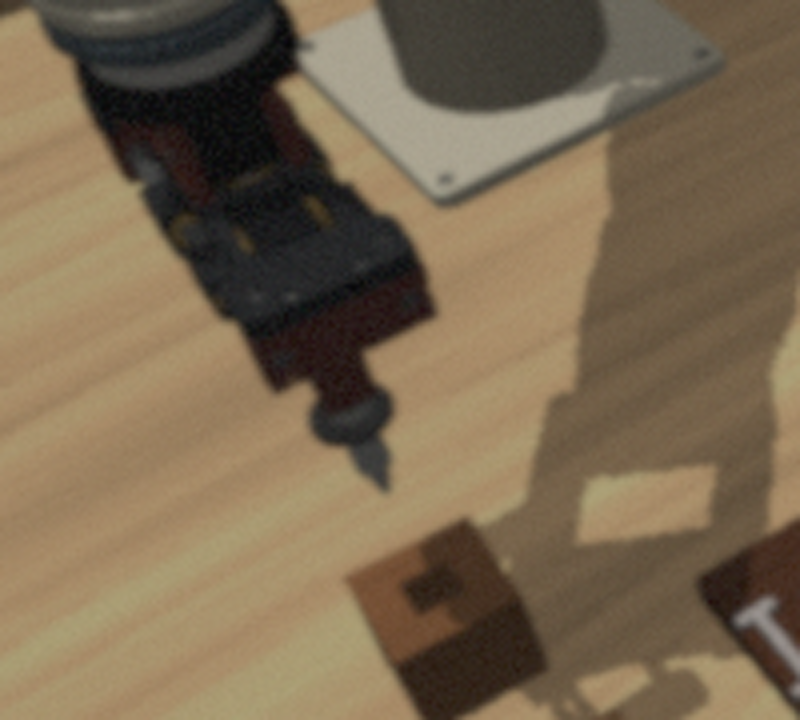

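```bash
python3 - <<'E'
from h import *
i,C=cam("scene"); p,r=pose()
print(proj(C,p+r.apply([71.7,0,0])),"obs 126.5,272.5", proj(C,p+r.apply([71.7,5,0])),proj(C,p+r.apply([71.7,0,5])))
E
python3 -m crank '[[[0.0,0.0127,-0.0351],[0,0,0],0.012],[[0.0,0.0142,-0.0351],[0,0,0],0.012],[[0.0,0.0142,-0.0351],[0,0,0],0.012],[[0.0,0.0142,-0.0351],[0,0,0],0.012],[[0.0,0.0142,-0.0351],[0,0,0],0.012],[[0.0,0.0142,-0.0351],[0,0,0],0.012],[[0.0,0.0142,-0.0351],[0,0,0],0.012],[[0.0,0.0142,-0.0351],[0,0,0],0.012]]'
python3 -m crank '[[[0.034,0,0],[0,0,0],0.012],[[0.034,0,0],[0,0,0],0.012],[[0,0,0],[0,0,0],0.012],[[0,0,0],[0,0,0],0.012],[[0,0,0],[0,0,0],0.012],[[0,0,0],[0,0,0],0.012],[[0,0,0],[0,0,0],0.012],[[0,0,0],[0,0,0],0.012]]'
python3 - <<'E'
from h import *
plan([555.7,6.6,120],Rt(np.degrees(psi)))
i,C=cam("scene"); p,r=pose(); crop(i,(200,170,400,350),4,"s22.png"); print(proj(C,p+r.apply([71.7,0,0])),proj(C,[555.7,6.6,29]),proj(C,[557.8,71,29]))
i,C=cam("wrist"); cv2.imwrite("pics/w22.png",i);print(proj(C,p+r.apply([71.7,0,0])),proj(C,[555.7,6.6,29]))
E
```

```text
[125.8253 272.7588] obs 126.5,272.5 [126.981  274.3789] [123.2052 274.1145]
t: 27.48
ee_pos: [552.3, 9.7, 199.9]
orientation: [1.251, 1.183, -1.254]
ft_force: [0.7, -1.3, -0.8]
width: 19.7
t: 28.15
ee_pos: [553.7, 7.4, 135.1]
orientation: [1.254, 1.179, -1.251]
ft_force: [-0.5, -0.5, -0.8]
width: 19.9
t 28.15 now [553.6505   7.4393 135.0714] turn(tool) rad [-0.0025 -0.0002 -0.0026] deg 0.2 rows>= 0.0
shift after turn (m) [0.0151 0.0021 0.0007] rows>= 0.4 shift before turn [0.0151 0.0021 0.0007]
[287.7836 258.8363] [288.8775 270.3159] [311.9988 255.3307]
[325.2965 255.6503] [328.208  240.3476]
```

View pics/s22.png

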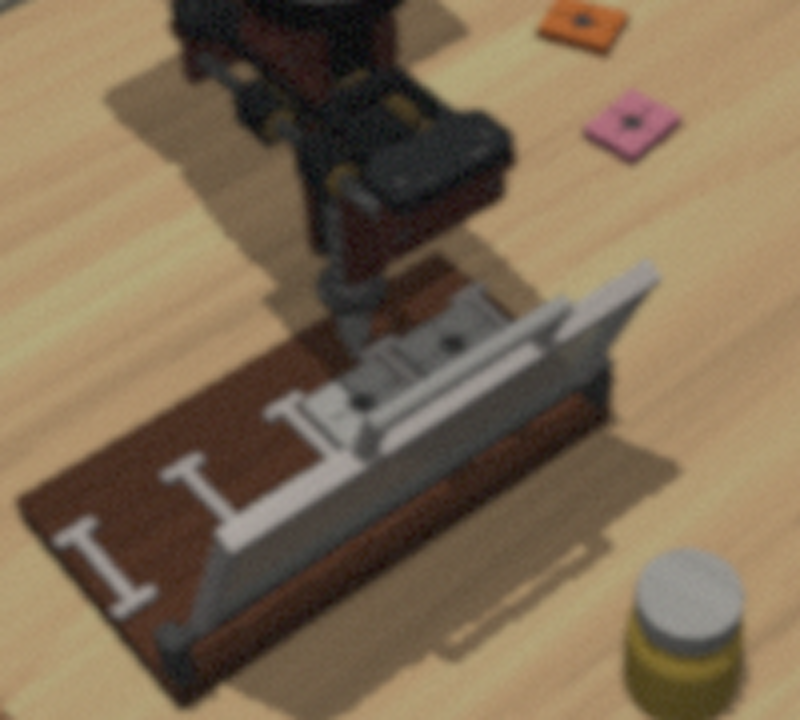

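View pics/w22.png

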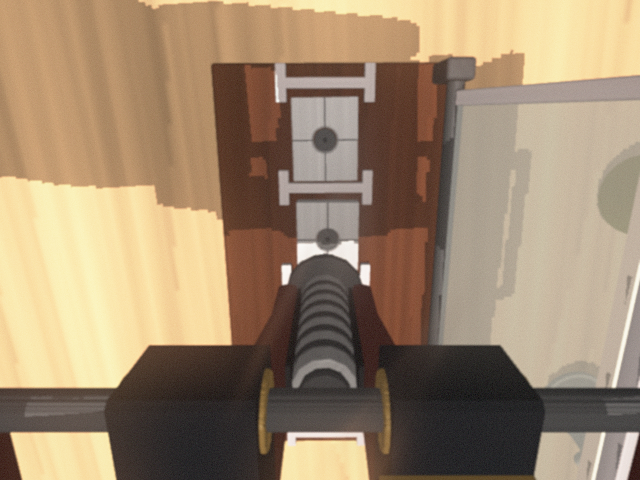

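```bash

python3 - <<'E'
from h import *
i,C=cam("wrist"); print(plane(C,(327.5,239.3),28.8), plane(C,(325,140),28.8))
E
python3 -m crank '[[[0.012,0.0015,0.0003],[0,0,0],0.012],[[0.012,0,0],[0,0,0],0.012],[[0.004,0,0],[0,0,0],0.012],[[0,0,0],[0,0,0],0.012],[[0,0,0],[0,0,0],0.012],[[0,0,0],[0,0,0],0.012],[[0,0,0],[0,0,0],0.012],[[0,0,0],[0,0,0],0.012]]'
python3 - <<'E'
from h import *
plan([555.5,7,106],Rt(np.degrees(psi)))
i,C=cam("scene"); p,r=pose(); crop(i,(260,220,340,300),8,"s23.png"); print((proj(C,p+r.apply([71.7,0,0]))-[260,220])*8,(proj(C,[555.5,7,29])-[260,220])*8)
i,C=cam("top"); crop(i,(300,170,470,310),4.5,"t23.png")
E
```

```text
[555.036    7.4211  28.8   ] [557.0271  71.3818  28.8   ]
t: 28.97
ee_pos: [554.6, 7.5, 105.9]
orientation: [1.252, 1.181, -1.252]
ft_force: [-0.5, 0.8, -1.0]
width: 19.6
t 28.97 now [554.5605   7.4598 105.8651] turn(tool) rad [-0.0017 -0.     -0.0006] deg 0.1 rows>= 0.0
shift after turn (m) [-0.0001  0.001   0.0004] rows>= 0.0 shift before turn [-0.0001  0.001   0.0004]
[229.9548 385.6943] [231.6791 401.3114]
```

View pics/s23.png

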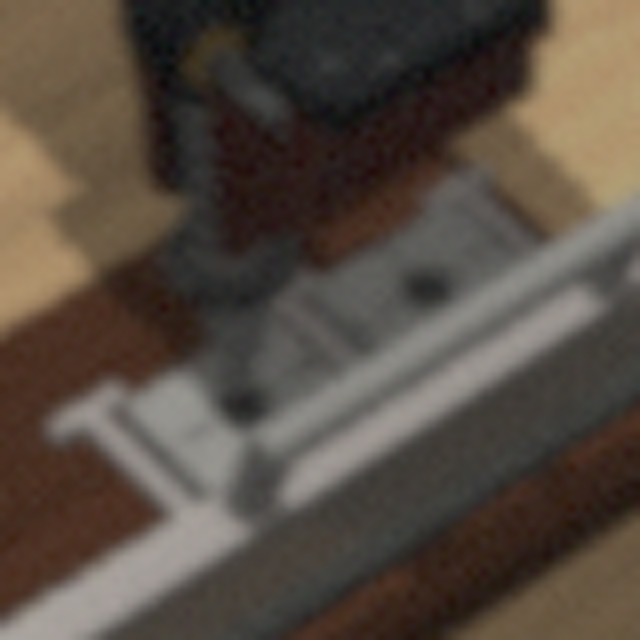

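```bash

python3 -m crank '[[[0.003,0.0007,0],[0,0,0],0.012],[[0.002,0,0],[0,0,0],0.012],[[0.0015,0,0],[0,0,0],0.012],[[0.0015,0,0],[0,0,0],0.012],[[0.0012,0,0],[0,0,0],0.012],[[0.001,0,0],[0,0,0],0.012],[[0.001,0,0],[0,0,0],0.012],[[0,0,0],[0,0,0],0.012]]'
python3 - <<'E'
from h import *
p,_=pose();print(p,obs()["ft_force"])
E
python3 -m crank '[[[0.0005,0,0],[0,0,0],0.012],[[0.0005,0,0],[0,0,0],0.012],[[0.0005,0,0],[0,0,0],0.012],[[0.0005,0,0],[0,0,0],0.012],[[0.0,0,0],[0,0,0],0.012],[[0.0,0,0],[0,0,0],0.012],[[0.0,0,0],[0,0,0],0.012],[[0,0,0],[0,0,0],0.012]]'
python3 - <<'E'
from h import *
p,_=pose();print(p,obs()["ft_force"],obs()["width"])
E
```

```text
t: 29.73
ee_pos: [555.3, 7.4, 94.9]
orientation: [1.253, 1.18, -1.252]
ft_force: [-2.4, 0.8, 9.0]
width: 19.7
[555.3488   7.3978  94.9353] [-2.3655  0.7504  8.9569]
t: 30.4
ee_pos: [555.4, 7.4, 93.1]
orientation: [1.253, 1.18, -1.251]
ft_force: [-2.4, 0.8, 7.9]
width: 19.6
[555.4067   7.4089  93.1066] [-2.3582  0.7744  7.904 ] 19.582666555774264
```

```bash

python3 -m crank '[[[0.0007,0,0],[0,0,0],0.012],[[0.0007,0,0],[0,0,0],0.012],[[0.0006,0,0],[0,0,0],0.012],[[0.0,0,0],[0,0,0],0.012],[[0.0,0,0],[0,0,0],0.012],[[0.0,0,0],[0,0,0],0.012],[[0.0,0,0],[0,0,0],0.012],[[0,0,0],[0,0,0],0.012]]'
python3 -m crank '[[[-0.01,0,0],[0,0,0],0.012],[[-0.01,0,0],[0,0,0],0.012],[[-0.01,0,0],[0,0,0],0.012],[[-0.012,0,0],[0,0,0],0.012],[[0.0,0,-0.02],[0,0,0],0.012],[[0.0,0,-0.02],[0,0,0],0.012],[[0.0,0,-0.02],[0,0,0],0.012],[[0,0,0],[0,0,0],0.012]]'
python3 - <<'E'
from h import *
plan([557.4,71.2,106],Rt(np.degrees(psi)))
i,C=cam("wrist"); cv2.imwrite("pics/w24.png",i)
i,C=cam("top"); crop(i,(300,170,470,310),4.5,"t24.png")
E
```

```text
t: 31.07
ee_pos: [555.5, 7.4, 91.3]
orientation: [1.253, 1.18, -1.251]
ft_force: [-2.3, 0.2, 9.6]
width: 19.4
t: 31.73
ee_pos: [558.9, 69.8, 133.3]
orientation: [1.252, 1.182, -1.25]
ft_force: [-0.1, 0.5, -1.4]
width: 19.5
t 31.73 now [558.8864  69.7908 133.311 ] turn(tool) rad [ 0.     -0.0009 -0.0011] deg 0.1 rows>= 0.0
shift after turn (m) [ 0.0273 -0.0016 -0.0013] rows>= 0.7 shift before turn [ 0.0273 -0.0016 -0.0013]
```

View pics/w24.png

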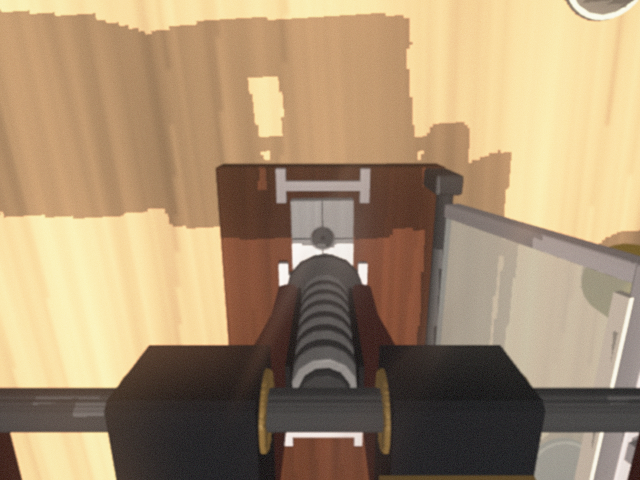

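View pics/t24.png

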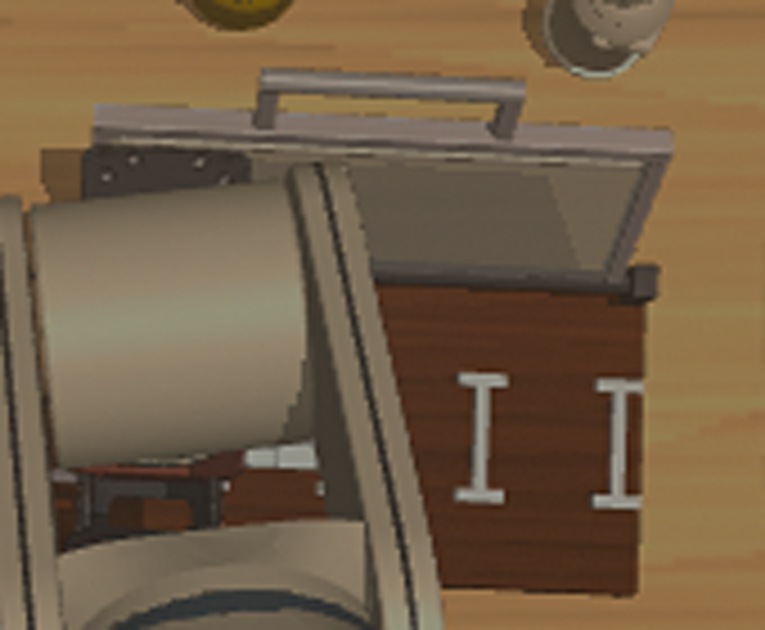

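```bash

python3 - <<'E'
from h import *
i,C=cam("wrist"); print(plane(C,(322.3,238),28.8))
E
python3 -m crank '[[[0.012,-0.0015,-0.0013],[0,0,0],0.012],[[0.01,0,0],[0,0,0],0.012],[[0.005,0,0],[0,0,0],0.012],[[0,0,0],[0,0,0],0.012],[[0,0,0],[0,0,0],0.012],[[0,0,0],[0,0,0],0.012],[[0,0,0],[0,0,0],0.012],[[0,0,0],[0,0,0],0.012]]'
python3 - <<'E'
from h import *
plan([557.3,71.2,106],Rt(np.degrees(psi)))
i,C=cam("scene"); crop(i,(270,210,350,290),8,"s25.png")
E
```

```text
[556.6811  69.0919  28.8   ]
t: 32.55
ee_pos: [557.4, 68.6, 105.8]
orientation: [1.253, 1.18, -1.252]
ft_force: [-0.4, 0.9, -0.7]
width: 19.4
t 32.55 now [557.3878  68.6149 105.7538] turn(tool) rad [-0.0019 -0.0001 -0.0007] deg 0.1 rows>= 0.0
shift after turn (m) [-0.0002 -0.0002 -0.0026] rows>= 0.1 shift before turn [-0.0002 -0.0002 -0.0026]
```

View pics/s25.png

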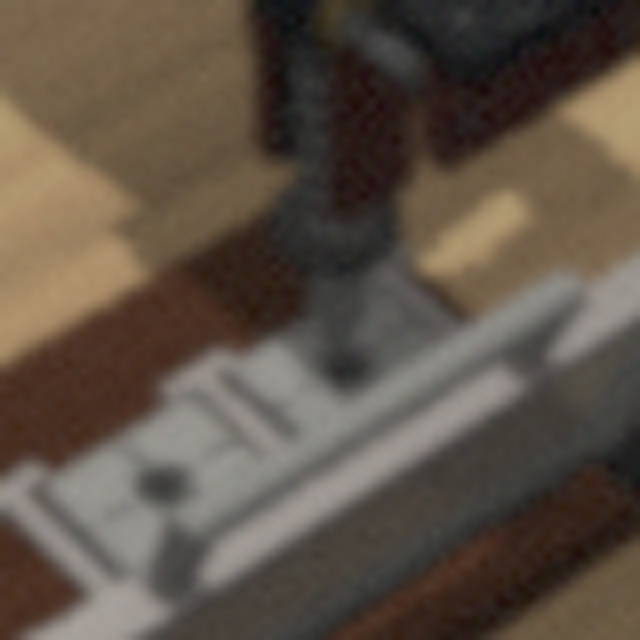

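```bash

python3 -m crank '[[[0.003,0,-0.0016],[0,0,0],0.012],[[0.002,0,0],[0,0,0],0.012],[[0.0015,0,0],[0,0,0],0.012],[[0.0015,0,0],[0,0,0],0.012],[[0.0012,0,0],[0,0,0],0.012],[[0.001,0,0],[0,0,0],0.012],[[0.001,0,0],[0,0,0],0.012],[[0,0,0],[0,0,0],0.012]]'
python3 -m crank '[[[0.0005,0,0],[0,0,0],0.012],[[0.0005,0,0],[0,0,0],0.012],[[0.0005,0,0],[0,0,0],0.012],[[0.0005,0,0],[0,0,0],0.012],[[0.0,0,0],[0,0,0],0.012],[[0.0,0,0],[0,0,0],0.012],[[0.0,0,0],[0,0,0],0.012],[[0,0,0],[0,0,0],0.012]]'
python3 -m crank '[[[0.0007,0,0],[0,0,0],0.012],[[0.0007,0,0],[0,0,0],0.012],[[0.0006,0,0],[0,0,0],0.012],[[0.0,0,0],[0,0,0],0.012],[[0.0,0,0],[0,0,0],0.012],[[0.0,0,0],[0,0,0],0.012],[[0.0,0,0],[0,0,0],0.012],[[0,0,0],[0,0,0],0.012]]'
```

```text
t: 33.27
ee_pos: [557.5, 70.4, 94.7]
orientation: [1.253, 1.181, -1.252]
ft_force: [-1.1, 0.1, 8.8]
width: 19.8
t: 33.93
ee_pos: [557.5, 70.5, 92.9]
orientation: [1.253, 1.181, -1.251]
ft_force: [-2.1, 0.2, 7.5]
width: 19.4
t: 34.6
ee_pos: [557.6, 70.4, 91.0]
orientation: [1.253, 1.181, -1.251]
ft_force: [-3.2, -0.1, 8.6]
width: 19.8
```

```bash

python3 -m crank '[[[-0.015,0,0],[0,0,0],0.012],[[-0.02,0,0],[0,0,0],0.012],[[-0.03,0,0],[0,0,0],0.012],[[-0.03,0,0],[0,0,0],0.012],[[-0.02,-0.01,0.03],[0,0,0],0.012],[[0.0,-0.01,0.03],[0,0,0],0.012],[[0.0,-0.01,0.03],[0,0,0],0.012],[[0,0,0],[0,0,0],0.012]]'
python3 - <<'E'
from h import *
plan([424.8,-265.2,205],Rt(np.degrees(psi)))
i,C=cam("wrist"); cv2.imwrite("pics/w26.png",i); crop(i,(220,60,420,260),4,"w26c.png")
E
```

```text
t: 35.27
ee_pos: [519.8, -21.2, 205.3]
orientation: [1.252, 1.18, -1.255]
ft_force: [-0.5, -0.7, -1.3]
width: 19.2
t 35.27 now [519.7872 -21.1919 205.2526] turn(tool) rad [-0.0039  0.0014  0.0011] deg 0.2 rows>= 0.0
shift after turn (m) [ 0.0003 -0.081   0.249 ] rows>= 6.4 shift before turn [ 0.0007 -0.08    0.2493]
```

View pics/w26c.png

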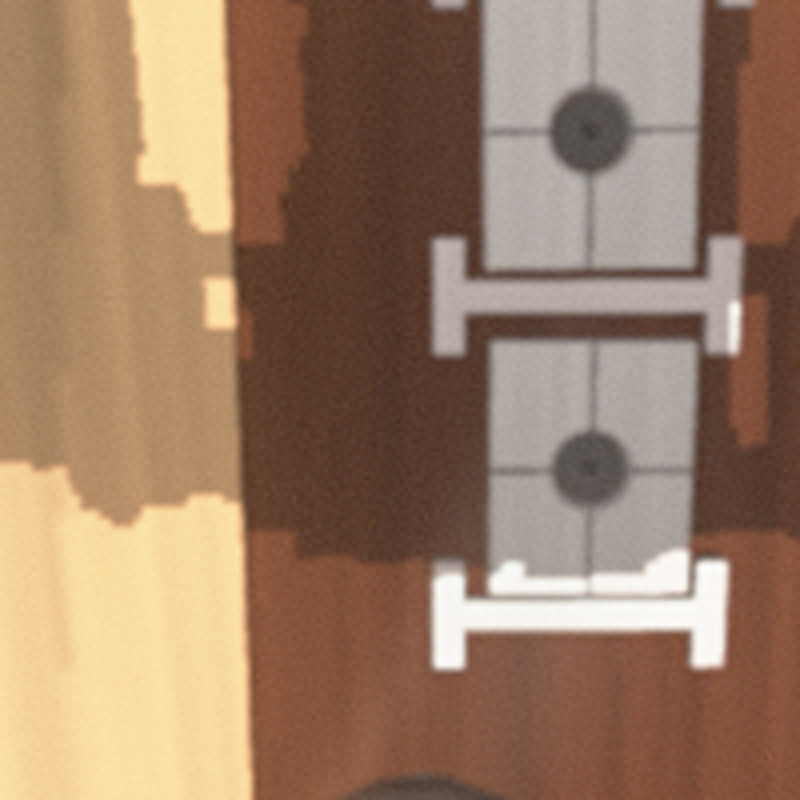

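```bash

python3 -m crank '[[[0,-0.0115,0.0356],[0,0,0],0.012],[[0,-0.0115,0.0356],[0,0,0],0.012],[[0,-0.0115,0.0356],[0,0,0],0.012],[[0,-0.0115,0.0356],[0,0,0],0.012],[[0,-0.0115,0.0356],[0,0,0],0.012],[[0,-0.0115,0.0356],[0,0,0],0.012],[[0,-0.011,0.0356],[0,0,0],0.012],[[0,0,0],[0,0,0],0.012]]'
python3 -m crank '[[[0,0,0],[0,0,0],0.012],[[0.02,0,0],[0,0,0],0.012],[[0.02,0,0],[0,0,0],0.012],[[0,0,0],[0,0,0],0.012],[[0,0,0],[0,0,0],0.012],[[0,0,0],[0,0,0],0.012],[[0,0,0],[0,0,0],0.012],[[0,0,0],[0,0,0],0.012]]'
python3 - <<'E'
from h import *
plan([424.9,-266.1,82],Rt(np.degrees(psi)))
i,C=cam("wrist"); cv2.imwrite("pics/w27.png",i)
i,C=cam("scene"); crop(i,(60,200,200,340),5,"s27.png")
i,C=cam("top"); crop(i,(440,270,560,380),5,"t27.png")
E
```

```text
t: 35.98
ee_pos: [426.5, -266.3, 205.1]
orientation: [1.254, 1.178, -1.255]
ft_force: [1.2, -0.2, -1.6]
width: 19.7
t: 36.65
ee_pos: [428.4, -261.9, 166.1]
orientation: [1.252, 1.18, -1.251]
ft_force: [-0.7, 0.3, -1.4]
width: 19.5
t 36.65 now [ 428.3511 -261.8825  166.1488] turn(tool) rad [-0.0011  0.0008 -0.0016] deg 0.1 rows>= 0.0
shift after turn (m) [ 0.0841 -0.0032  0.0044] rows>= 2.1 shift before turn [ 0.0841 -0.0033  0.0043]
```

View pics/s27.png

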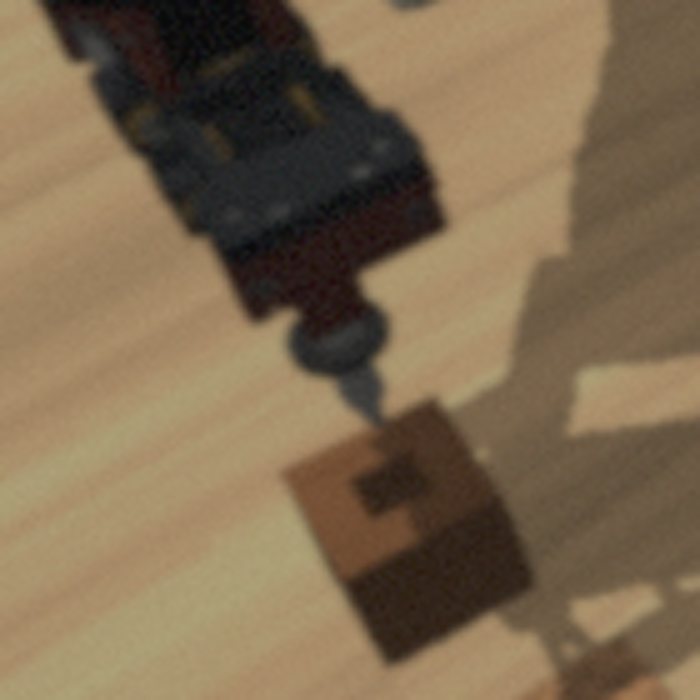

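View pics/w27.png

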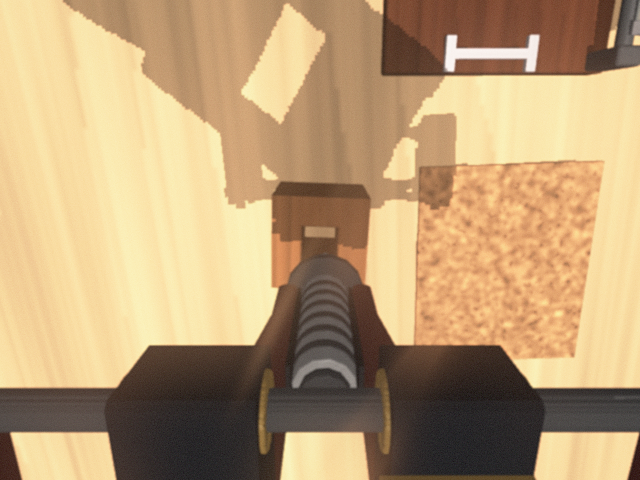

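```bash

python3 -m crank '[[[0.008,-0.0033,0.0043],[0,0,0],0.012],[[0.0,0,0],[0,0,0],0.012],[[0.0,0,0],[0,0,0],0.012],[[0,0,0],[0,0,0],0.012],[[0,0,0],[0,0,0],0.012],[[0,0,0],[0,0,0],0.012],[[0,0,0],[0,0,0],0.012],[[0,0,0],[0,0,0],0.012]]'
python3 - <<'E'
from h import *
plan([424.9,-266.1,82],Rt(np.degrees(psi)))
i,C=cam("scene"); crop(i,(60,200,200,340),5,"s28.png"); p,r=pose()
print((proj(C,p+r.apply([71.7,0,0]))-[60,200])*5,(proj(C,[424.9,-266.1,60])-[60,200])*5)
E
```

```text
t: 37.47
ee_pos: [424.1, -266.0, 157.2]
orientation: [1.252, 1.181, -1.252]
ft_force: [-0.5, -0.7, -1.2]
width: 19.7
t 37.47 now [ 424.0585 -265.9823  157.2275] turn(tool) rad [-0.0017  0.     -0.0001] deg 0.1 rows>= 0.0
shift after turn (m) [0.0752 0.0008 0.0001] rows>= 1.8 shift before turn [0.0752 0.0008 0.0001]
[362.9974 439.1027] [382.4893 481.5916]
```

View pics/s28.png

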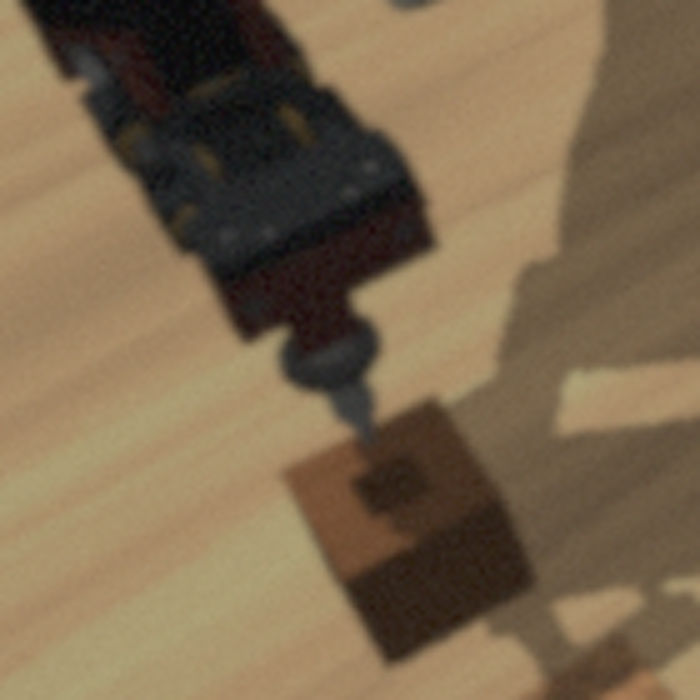

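```bash

python3 -m crank '[[[0.01,0.0008,0],[0,0,0],0.012],[[0.012,0,0],[0,0,0],0.012],[[0.012,0,0],[0,0,0],0.012],[[0.012,0,0],[0,0,0],0.012],[[0.012,0,0],[0,0,0],0.012],[[0.01,0,0],[0,0,0],0.012],[[0.005,0,0],[0,0,0],0.012],[[0,0,0],[0,0,0],0.012]]'
python3 -m crank '[[[0,0,0],[0,0,0],0.012],[[0,0,0],[0,0,0],0.012],[[0,0,0],[0,0,0],0.012],[[0.0005,0,0],[0,0,0],0.012],[[0,0,0],[0,0,0],0.012],[[0,0,0],[0,0,0],0.012],[[0,0,0],[0,0,0],0.012],[[0,0,0],[0,0,0],0.012]]'
python3 - <<'E'
from h import *
plan([424.9,-266.1,82],Rt(np.degrees(psi)))
i,C=cam("scene"); crop(i,(60,200,200,340),5,"s29.png")
E
```

```text
t: 38.18
ee_pos: [424.1, -265.5, 82.8]
orientation: [1.252, 1.183, -1.253]
ft_force: [-0.5, 0.8, -1.3]
width: 19.6
t: 38.85
ee_pos: [424.8, -266.1, 83.8]
orientation: [1.252, 1.181, -1.252]
ft_force: [0.0, -0.3, -0.7]
width: 19.9
t 38.85 now [ 424.8382 -266.0683   83.7591] turn(tool) rad [-0.0018  0.0001 -0.0002] deg 0.1 rows>= 0.0
shift after turn (m) [0.0018 0.0001 0.    ] rows>= 0.0 shift before turn [0.0018 0.0001 0.    ]
```

View pics/s29.png

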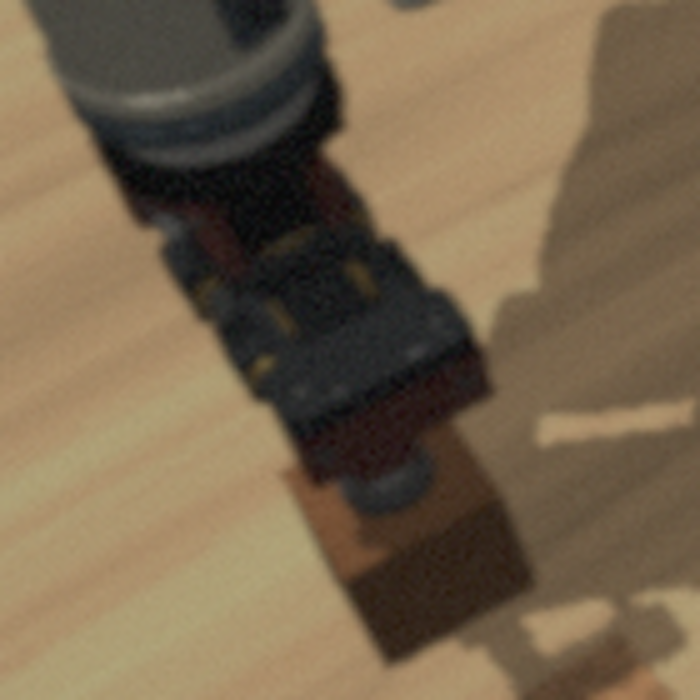

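Punch is in the bore, collar just above the block. Lower the last 1.5 mm, release, and rise.

```bash

python3 -m crank '[[[0.0014,0,0],[0,0,0],0.012],[[0,0,0],[0,0,0],0.012],[[0,0,0],[0,0,0],0.03],[[0,0,0],[0,0,0],0.056],[[0,0,0],[0,0,0],0.056],[[0,0,0],[0,0,0],0.056],[[0,0,0],[0,0,0],0.056],[[0,0,0],[0,0,0],0.056]]'
python3 -m crank '[[[-0.02,0,0],[0,0,0],0.056],[[-0.03,0,0],[0,0,0],0.056],[[-0.035,0,0],[0,0,0],0.056],[[-0.035,0,0],[0,0,0],0.056],[[-0.03,0,0],[0,0,0],0.056],[[0,0,0],[0,0,0],0.056],[[0,0,0],[0,0,0],0.056],[[0,0,0],[0,0,0],0.056]]'
python3 - <<'E'
from h import *
i,C=cam("wrist"); cv2.imwrite("pics/w30.png",i)
plan([556.4,7.2,200],Rt(np.degrees(psi)))
E
```

```text
t: 39.57
ee_pos: [424.8, -266.1, 82.3]
orientation: [1.252, 1.181, -1.252]
ft_force: [0.9, -0.2, -0.3]
width: 55.0
t: 40.23
ee_pos: [424.3, -265.7, 231.7]
orientation: [1.252, 1.182, -1.252]
ft_force: [-0.7, -0.1, -0.5]
width: 55.7
t 40.28 now [ 423.9863 -265.5169  231.0424] turn(tool) rad [-0.0018 -0.0011  0.0019] deg 0.2 rows>= 0.0
shift after turn (m) [ 0.031   0.1167 -0.2798] rows>= 7.4 shift before turn [ 0.0311  0.1163 -0.28  ]
```

View pics/w30.png

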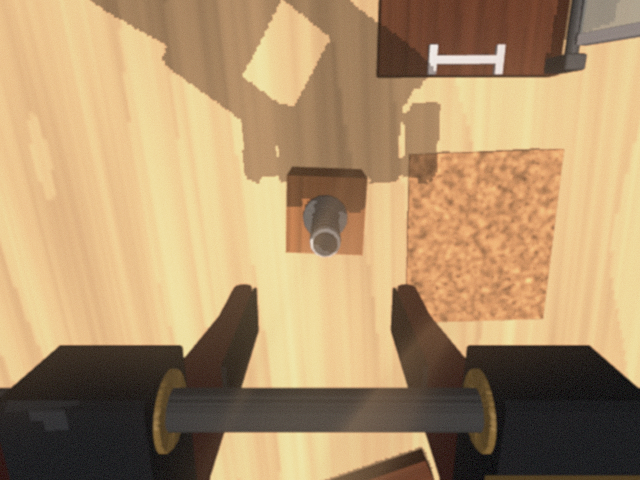

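```bash

python3 -m crank '[[[0,0.0145,-0.035],[0,0,0],0.056],[[0,0.0145,-0.035],[0,0,0],0.056],[[0,0.0145,-0.035],[0,0,0],0.056],[[0,0.0145,-0.035],[0,0,0],0.056],[[0,0.0145,-0.035],[0,0,0],0.056],[[0,0.0145,-0.035],[0,0,0],0.056],[[0,0.0145,-0.035],[0,0,0],0.056],[[0,0.0145,-0.035],[0,0,0],0.056]]'
python3 -m crank '[[[0.03,0,0],[0,0,0.05],0.056],[[0.03,0,0],[0,0,0],0.056],[[0.03,0,0],[0,0,0],0.056],[[0.03,0,0],[0,0,0],0.056],[[0,0,0],[0,0,0],0.056],[[0,0,0],[0,0,0],0.056],[[0,0,0],[0,0,0],0.056],[[0,0,0],[0,0,0],0.056]]'
python3 - <<'E'
from h import *
plan([555.5,7.2,23],Rt(np.degrees(psi),-2.9,90+np.degrees(psi)))
i,C=cam("wrist"); cv2.imwrite("pics/w31.png",i)
E
```

```text
t: 40.95
ee_pos: [556.4, 8.6, 230.2]
orientation: [1.25, 1.184, -1.255]
ft_force: [1.3, -1.0, 0.5]
width: 55.6
t: 41.62
ee_pos: [562.4, 6.3, 113.8]
orientation: [1.275, 1.141, -1.214]
ft_force: [0.5, -0.3, 0.3]
width: 55.8
t 41.62 now [562.4199   6.2853 113.7952] turn(tool) rad [-0.002   0.     -0.0015] deg 0.1 rows>= 0.0
shift after turn (m) [ 0.0903 -0.0115 -0.0005] rows>= 2.2 shift before turn [ 0.0903 -0.0117 -0.0005]
```

View pics/w31.png

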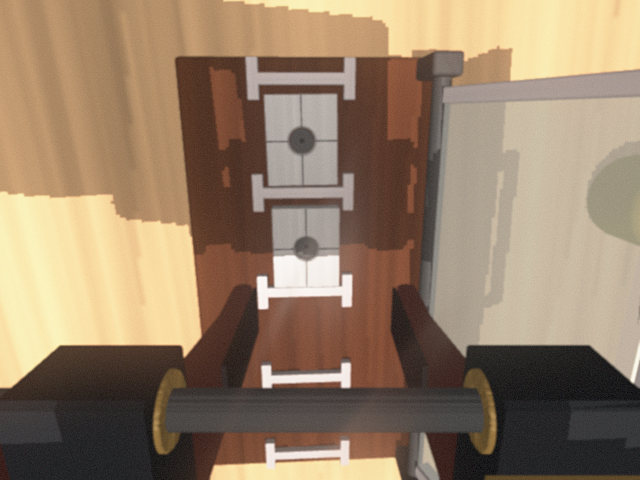

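```bash

python3 - <<'E'
from h import *
i,C=cam("wrist"); q=plane(C,(305.5,248),28.8); print(q,st(q)); plan([q[0],q[1],60],Rt(np.degrees(psi),-2.9,90+np.degrees(psi)))
E
python3 -m crank '[[[0.02,-0.0075,-0.0005],[0,0,0],0.056],[[0.02,-0.001,0],[0,0,0],0.056],[[0.01,-0.0005,0],[0,0,0],0.056],[[0,0,0],[0,0,0],0.056],[[0,0,0],[0,0,0],0.056],[[0,0,0],[0,0,0],0.056],[[0,0,0],[0,0,0],0.056],[[0,0,0],[0,0,0],0.056]]'
python3 - <<'E'
from h import *
plan([555.5,7.2,23],Rt(np.degrees(psi),-2.9,90+np.degrees(psi)))
i,C=cam("wrist"); cv2.imwrite("pics/w32.png",i)
i,C=cam("top"); crop(i,(280,150,470,310),4,"t32.png")
E
```

```text
[554.998    7.3369  28.8   ] [-72.4373  32.0818]
t 41.72 now [562.4788   6.3165 114.0507] turn(tool) rad [-0.002  -0.0001 -0.0022] deg 0.2 rows>= 0.0
shift after turn (m) [ 0.0536 -0.0103 -0.0006] rows>= 1.3 shift before turn [ 0.0536 -0.0104 -0.0006]
t: 42.38
ee_pos: [555.7, 7.3, 62.9]
orientation: [1.275, 1.142, -1.214]
ft_force: [0.6, -0.6, -0.1]
width: 56.1
t 42.38 now [555.7193   7.2894  62.9457] turn(tool) rad [-0.0017  0.     -0.001 ] deg 0.1 rows>= 0.0
shift after turn (m) [ 0.0399 -0.0022  0.0001] rows>= 1.0 shift before turn [ 0.0399 -0.0023  0.0001]
```

View pics/w32.png

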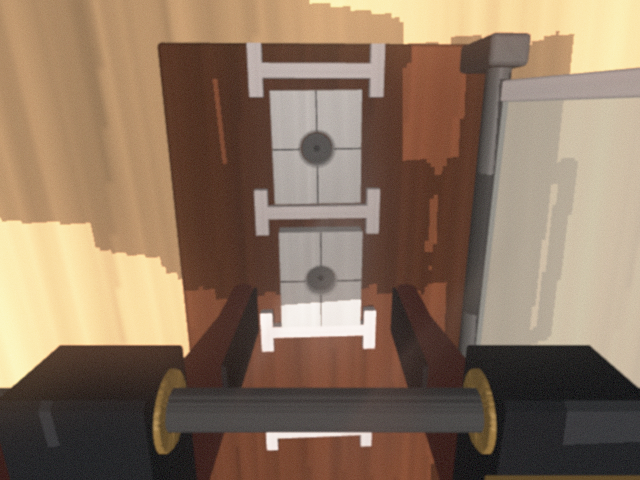

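View pics/t32.png

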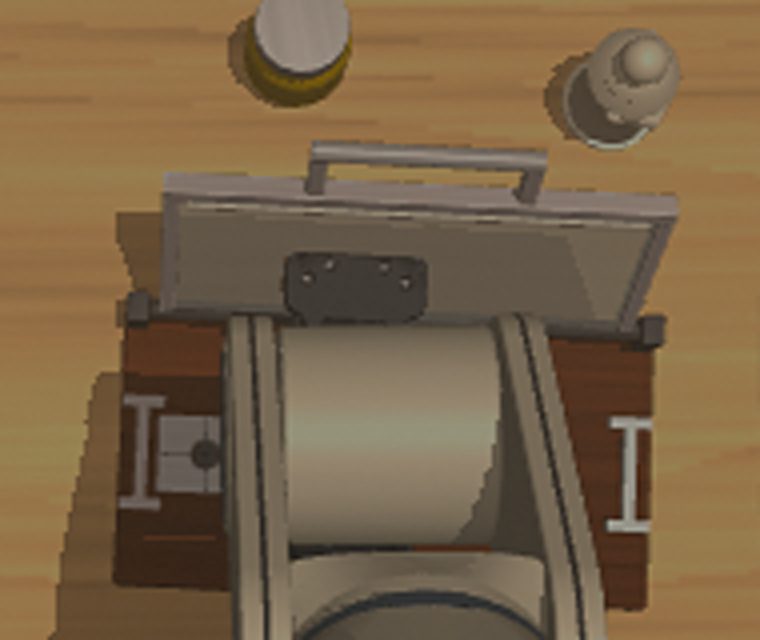

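```bash

python3 -m crank '[[[0.012,-0.0007,0],[0,0,0],0.056],[[0.012,-0.0006,0],[0,0,0],0.056],[[0.009,-0.0005,0],[0,0,0],0.056],[[0.004,-0.0002,0],[0,0,0],0.056],[[0.0015,0,0],[0,0,0],0.056],[[0,0,0],[0,0,0],0.056],[[0,0,0],[0,0,0],0.056],[[0,0,0],[0,0,0],0.056]]'
python3 - <<'E'
from h import *
plan([555.5,7.2,23],Rt(np.degrees(psi),-2.9,90+np.degrees(psi))); print(obs()["ft_force"])
E
python3 -m crank '[[[0,0,0],[0,0,0],0.03],[[0,0,0],[0,0,0],0.03],[[0,0,0],[0,0,0],0.03],[[0,0,0],[0,0,0],0.03],[[0,0,0],[0,0,0],0.03],[[0,0,0],[0,0,0],0.03],[[0,0,0],[0,0,0],0.03],[[0,0,0],[0,0,0],0.03]]'
```

```text
t: 43.15
ee_pos: [555.3, 7.3, 23.7]
orientation: [1.275, 1.142, -1.215]
ft_force: [0.2, 0.2, 0.3]
width: 55.9
t 43.15 now [555.3478   7.3109  23.6643] turn(tool) rad [-0.0018  0.     -0.0002] deg 0.1 rows>= 0.0
shift after turn (m) [0.0007 0.0001 0.0001] rows>= 0.0 shift before turn [0.0007 0.0001 0.0001]
[0.2463 0.2028 0.2622]
t: 43.82
ee_pos: [555.3, 7.3, 23.7]
orientation: [1.274, 1.142, -1.215]
ft_force: [0.3, 0.4, 5.1]
width: 39.6
```

```bash

python3 -m crank '[[[-0.01,0.0005,0],[0,0,0],0.03],[[-0.02,0.001,0],[0,0,0],0.03],[[-0.03,0.0015,0],[0,0,0],0.03],[[-0.035,0.0017,0],[0,0,0],0.03],[[-0.035,0.0017,0],[0,0,0],0.03],[[-0.03,0.0015,0],[0,0,-0.05],0.03],[[0,0,0],[0,0,0],0.03],[[0,0,0],[0,0,0],0.03]]'
python3 - <<'E'
from h import *
plan([571,-350,60],Rt(np.degrees(psi)))
i,C=cam("wrist"); cv2.imwrite("pics/w33.png",i)
E
```

```text
t: 44.48
ee_pos: [556.0, 7.3, 185.4]
orientation: [1.254, 1.178, -1.249]
ft_force: [-0.4, -0.0, -2.1]
width: 39.4
t 44.48 now [555.9771   7.2995 185.4388] turn(tool) rad [-0.0018 -0.0002 -0.004 ] deg 0.3 rows>= 0.0
shift after turn (m) [0.1254 0.0353 0.3559] rows>= 9.2 shift before turn [0.1255 0.0354 0.3558]
```

View pics/w33.png

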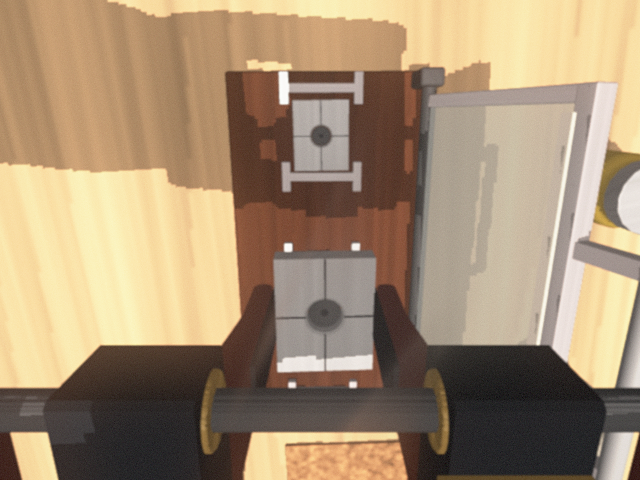

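```bash

python3 -m crank '[[[0,0.0036,0.0356],[0,0,0],0.03],[[0,0.0036,0.0356],[0,0,0],0.03],[[0,0.0036,0.0356],[0,0,0],0.03],[[0,0.0036,0.0356],[0,0,0],0.03],[[0,0.0036,0.0356],[0,0,0],0.03],[[0,0.0036,0.0356],[0,0,0],0.03],[[0,0.0036,0.0356],[0,0,0],0.03],[[0,0.0036,0.0356],[0,0,0],0.03]]'
python3 -m crank '[[[0,0.0036,0.0356],[0,0,0],0.03],[[0,0.0036,0.0356],[0,0,0],0.03],[[0.03,0,0],[0,0,0],0.03],[[0.035,0,0],[0,0,0],0.03],[[0.035,0,0],[0,0,0],0.03],[[0.025,0,0],[0,0,0],0.03],[[0,0,0],[0,0,0],0.03],[[0,0,0],[0,0,0],0.03]]'
python3 - <<'E'
from h import *
plan([571,-350,8.5],Rt(np.degrees(psi)))
i,C=cam("wrist"); cv2.imwrite("pics/w34.png",i)
E
```

```text
t: 45.2
ee_pos: [564.9, -279.5, 180.7]
orientation: [1.252, 1.186, -1.254]
ft_force: [1.0, -0.1, -2.4]
width: 39.8
t: 45.87
ee_pos: [567.5, -348.6, 55.4]
orientation: [1.252, 1.188, -1.255]
ft_force: [1.5, -0.1, -1.7]
width: 39.3
t 45.87 now [ 567.538  -348.6414   55.3754] turn(tool) rad [-0.0018 -0.0033  0.0059] deg 0.4 rows>= 0.1
shift after turn (m) [0.0469 0.0035 0.0012] rows>= 1.1 shift before turn [0.0468 0.0038 0.0013]
```

View pics/w34.png

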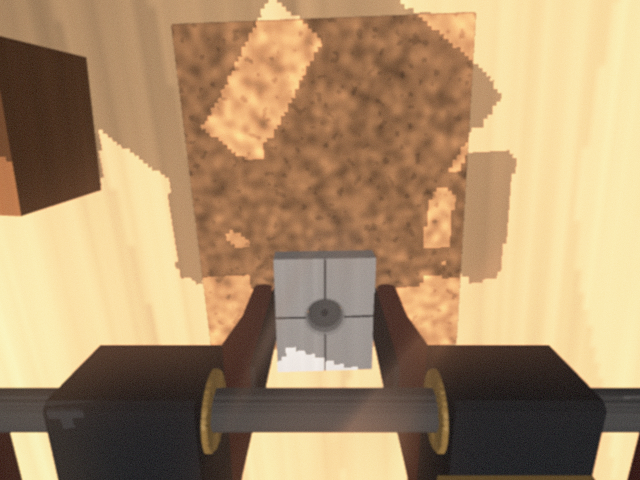

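```bash

python3 - <<'E'
from h import *
i,C=cam("wrist")
for uv in [(209,344),(457,344),(174,24),(473,14)]: print(plane(C,uv,4))
E
python3 -m crank '[[[0.015,0.001,0.0005],[0,0,0],0.03],[[0.015,0.001,0.0004],[0,0,0],0.03],[[0.01,0.001,0],[0,0,0],0.03],[[0.004,0,0],[0,0,0],0.03],[[0,0,0],[0,0,0],0.03],[[0,0,0],[0,0,0],0.03],[[0,0,0],[0,0,0],0.03],[[0,0,0],[0,0,0],0.03]]'
```

```text
[ 499.6154 -393.2463    4.    ]
[ 641.8782 -401.153     4.    ]
[ 505.7174 -226.6314    4.    ]
[ 643.8073 -230.3806    4.    ]
t: 46.63
ee_pos: [573.3, -351.5, 15.2]
orientation: [1.252, 1.18, -1.252]
ft_force: [-0.4, -0.6, -2.6]
width: 39.6
```

```bash

python3 -m crank '[[[0.004,0,0],[0,0,0],0.03],[[0.0025,0,0],[0,0,0],0.03],[[0,0,0],[0,0,0],0.03],[[0,0,0],[0,0,0],0.03],[[0,0,0],[0,0,0],0.03],[[0,0,0],[0,0,0],0.03],[[0,0,0],[0,0,0],0.03],[[0,0,0],[0,0,0],0.03]]'
python3 -m crank '[[[0,0,0],[0,0,0],0.056],[[0,0,0],[0,0,0],0.056],[[0,0,0],[0,0,0],0.056],[[0,0,0],[0,0,0],0.056],[[-0.02,0,0],[0,0,0],0.056],[[-0.03,0,0],[0,0,0],0.056],[[-0.035,0,0],[0,0,0],0.056],[[-0.035,0,0],[0,0,0],0.056]]'
python3 -m crank '[[[-0.035,0,0],[0,0,0],0.056],[[-0.035,0,0],[0,0,0],0.056],[[0,0,0],[0,0,0],0.056],[[0,0,0],[0,0,0],0.056],[[0,0,0],[0,0,0],0.056],[[0,0,0],[0,0,0],0.056],[[0,0,0],[0,0,0],0.056],[[0,0,0],[0,0,0],0.056]]'
python3 - <<'E'
from h import *
i,C=cam("wrist"); cv2.imwrite("pics/w35.png",i)
plan([557.2,71.2,190],Rt(np.degrees(psi)))
E
```

```text
t: 47.3
ee_pos: [573.2, -351.4, 8.5]
orientation: [1.252, 1.18, -1.252]
ft_force: [-0.6, 0.3, 2.9]
width: 39.4
t: 47.97
ee_pos: [572.2, -350.8, 128.6]
orientation: [1.252, 1.183, -1.253]
ft_force: [0.4, 0.7, -0.3]
width: 55.7
t: 48.63
ee_pos: [572.2, -350.8, 196.4]
orientation: [1.252, 1.184, -1.253]
ft_force: [0.1, -0.5, -0.2]
width: 56.0
t 48.68 now [ 572.3711 -350.9318  196.6954] turn(tool) rad [-0.0018 -0.0011  0.002 ] deg 0.2 rows>= 0.0
shift after turn (m) [ 0.0067 -0.0391 -0.4206] rows>= 10.3 shift before turn [ 0.0072 -0.0398 -0.4205]
```

View pics/w35.png

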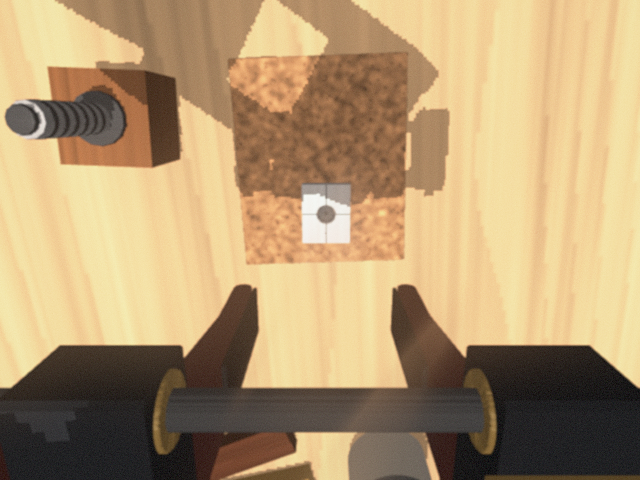

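```bash

python3 -m crank '[[[0,-0.0036,-0.0382],[0,0,0],0.056],[[0,-0.0036,-0.0382],[0,0,0],0.056],[[0,-0.0036,-0.0382],[0,0,0],0.056],[[0,-0.0036,-0.0382],[0,0,0],0.056],[[0,-0.0036,-0.0382],[0,0,0],0.056],[[0,-0.0036,-0.0382],[0,0,0],0.056],[[0,-0.0036,-0.0382],[0,0,0],0.056],[[0,-0.0036,-0.0382],[0,0,0],0.056]]'
python3 -m crank '[[[0,-0.0036,-0.0382],[0,0,0],0.056],[[0,-0.0036,-0.0382],[0,0,0],0.056],[[0,-0.0036,-0.0382],[0,0,0.05],0.056],[[0.03,-0.0015,0],[0,0,0],0.056],[[0.035,-0.0018,0],[0,0,0],0.056],[[0.03,-0.0015,0],[0,0,0],0.056],[[0,0,0],[0,0,0],0.056],[[0,0,0],[0,0,0],0.056]]'
python3 - <<'E'
from h import *
plan([557.2,71.2,63],Rt(np.degrees(psi),-2.9,90+np.degrees(psi)))
i,C=cam("wrist"); cv2.imwrite("pics/w36.png",i)
E
```

```text
t: 49.35
ee_pos: [561.5, -42.7, 197.7]
orientation: [1.252, 1.181, -1.253]
ft_force: [1.5, -0.7, 0.5]
width: 55.6
t: 50.02
ee_pos: [556.6, 70.5, 101.7]
orientation: [1.272, 1.146, -1.219]
ft_force: [0.2, 0.2, 0.1]
width: 56.1
t 50.02 now [556.6179  70.4918 101.6637] turn(tool) rad [-0.0016  0.0008  0.0047] deg 0.3 rows>= 0.0
shift after turn (m) [ 0.0386 -0.0014 -0.0007] rows>= 0.9 shift before turn [ 0.0386 -0.0012 -0.0008]
```

View pics/w36.png

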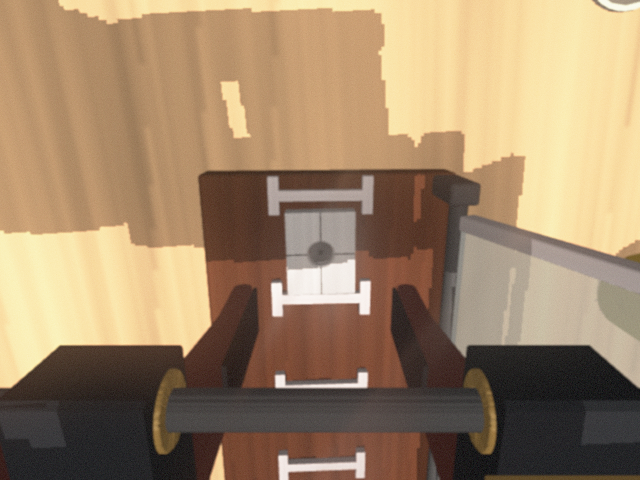

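```bash

python3 -m crank '[[[0.015,-0.0006,-0.0008],[0,0,0],0.056],[[0.015,-0.0006,0],[0,0,0],0.056],[[0.008,0,0],[0,0,0],0.056],[[0,0,0],[0,0,0],0.056],[[0,0,0],[0,0,0],0.056],[[0,0,0],[0,0,0],0.056],[[0,0,0],[0,0,0],0.056],[[0,0,0],[0,0,0],0.056]]'
python3 - <<'E'
from h import *
plan([557.2,71.2,23.5],Rt(np.degrees(psi),-2.9,90+np.degrees(psi)))
i,C=cam("wrist"); cv2.imwrite("pics/w37.png",i)
E
```

```text
t: 50.73
ee_pos: [559.2, 71.3, 65.9]
orientation: [1.275, 1.142, -1.214]
ft_force: [0.0, 0.2, -0.2]
width: 56.0
t 50.73 now [559.1908  71.33    65.8836] turn(tool) rad [-0.0019 -0.0002 -0.0008] deg 0.1 rows>= 0.0
shift after turn (m) [ 0.0422 -0.0041  0.0002] rows>= 1.0 shift before turn [ 0.0422 -0.0042  0.0003]
```

View pics/w37.png

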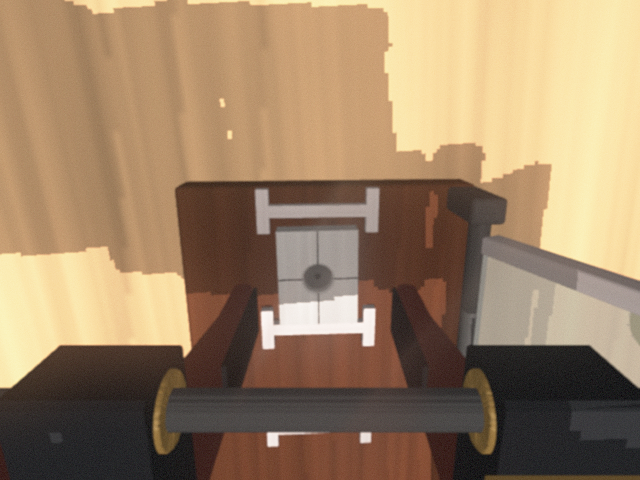

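```bash

python3 -m crank '[[[0.012,-0.0025,0],[0,0,0],0.056],[[0.012,-0.0008,0],[0,0,0],0.056],[[0.01,-0.0005,0],[0,0,0],0.056],[[0.005,-0.0002,0],[0,0,0],0.056],[[0.0025,0,0],[0,0,0],0.056],[[0,0,0],[0,0,0],0.056],[[0,0,0],[0,0,0],0.056],[[0,0,0],[0,0,0],0.056]]'
python3 - <<'E'
from h import *
plan([557.2,71.2,23.5],Rt(np.degrees(psi),-2.9,90+np.degrees(psi))); print(obs()["ft_force"])
E
python3 -m crank '[[[0,0,0],[0,0,0],0.03],[[0,0,0],[0,0,0],0.03],[[0,0,0],[0,0,0],0.03],[[0,0,0],[0,0,0],0.03],[[0,0,0],[0,0,0],0.03],[[0,0,0],[0,0,0],0.03],[[0,0,0],[0,0,0],0.03],[[0,0,0],[0,0,0],0.03]]'
python3 -m crank '[[[-0.01,0.0005,0],[0,0,0],0.03],[[-0.02,0.001,0],[0,0,0],0.03],[[-0.03,0.0015,0],[0,0,0],0.03],[[-0.035,0.0017,0],[0,0,0],0.03],[[-0.035,0.0017,0],[0,0,0],0.03],[[-0.03,0.0015,0],[0,0,-0.05],0.03],[[0,0,0],[0,0,0],0.03],[[0,0,0],[0,0,0],0.03]]'
python3 - <<'E'
from h import *
plan([572,-275,60],Rt(np.degrees(psi)))
i,C=cam("wrist"); cv2.imwrite("pics/w38.png",i)
E
```

```text
t: 51.45
ee_pos: [557.1, 71.5, 23.6]
orientation: [1.274, 1.143, -1.215]
ft_force: [-0.1, 0.6, 0.5]
width: 56.3
t 51.45 now [557.0504  71.4669  23.6178] turn(tool) rad [-0.0018 -0.      0.    ] deg 0.1 rows>= 0.0
shift after turn (m) [0.0001 0.0002 0.0003] rows>= 0.0 shift before turn [0.0001 0.0002 0.0003]
[-0.1037  0.5781  0.5291]
t: 52.12
ee_pos: [557.1, 71.5, 23.7]
orientation: [1.275, 1.142, -1.215]
ft_force: [1.0, 0.2, 5.7]
width: 39.6
t: 52.78
ee_pos: [557.7, 71.5, 185.3]
orientation: [1.254, 1.178, -1.249]
ft_force: [0.5, 0.9, -1.5]
width: 39.5
t 52.78 now [557.7427  71.4826 185.3108] turn(tool) rad [-0.0019 -0.0006 -0.0039] deg 0.2 rows>= 0.0
shift after turn (m) [0.1253 0.0339 0.3451] rows>= 9.0 shift before turn [0.1252 0.034  0.3451]
```

View pics/w38.png

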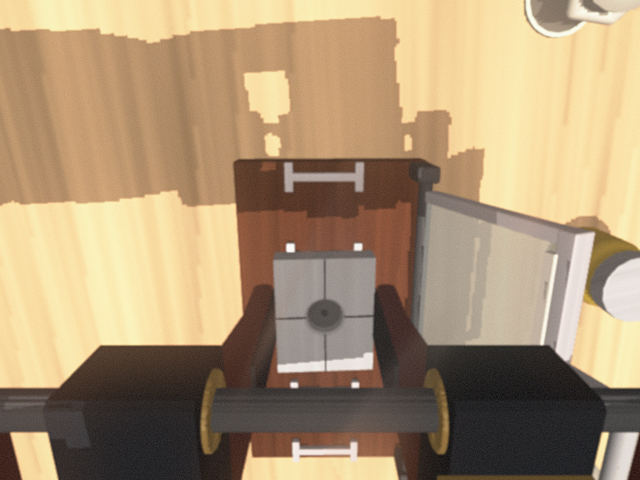

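```bash

python3 -m crank '[[[0,0.0034,0.0345],[0,0,0],0.03],[[0,0.0034,0.0345],[0,0,0],0.03],[[0,0.0034,0.0345],[0,0,0],0.03],[[0,0.0034,0.0345],[0,0,0],0.03],[[0,0.0034,0.0345],[0,0,0],0.03],[[0,0.0034,0.0345],[0,0,0],0.03],[[0,0.0034,0.0345],[0,0,0],0.03],[[0,0.0034,0.0345],[0,0,0],0.03]]'
python3 -m crank '[[[0,0.0034,0.0345],[0,0,0],0.03],[[0,0.0034,0.0345],[0,0,0],0.03],[[0.03,0,0],[0,0,0],0.03],[[0.035,0,0],[0,0,0],0.03],[[0.035,0,0],[0,0,0],0.03],[[0.025,0,0],[0,0,0],0.03],[[0,0,0],[0,0,0],0.03],[[0,0,0],[0,0,0],0.03]]'
python3 - <<'E'
from h import *
plan([572,-275,8.5],Rt(np.degrees(psi)))
i,C=cam("wrist"); cv2.imwrite("pics/w39.png",i)
E
```

```text
t: 53.5
ee_pos: [565.5, -206.7, 180.8]
orientation: [1.251, 1.185, -1.255]
ft_force: [0.7, 0.3, -1.0]
width: 39.3
t: 54.17
ee_pos: [567.8, -273.7, 55.6]
orientation: [1.251, 1.187, -1.255]
ft_force: [0.8, -0.1, -2.0]
width: 39.2
t 54.17 now [ 567.8497 -273.6929   55.5633] turn(tool) rad [-0.0018 -0.0026  0.0061] deg 0.4 rows>= 0.1
shift after turn (m) [0.0471 0.0042 0.0011] rows>= 1.2 shift before turn [0.047  0.0045 0.0012]
```

View pics/w39.png

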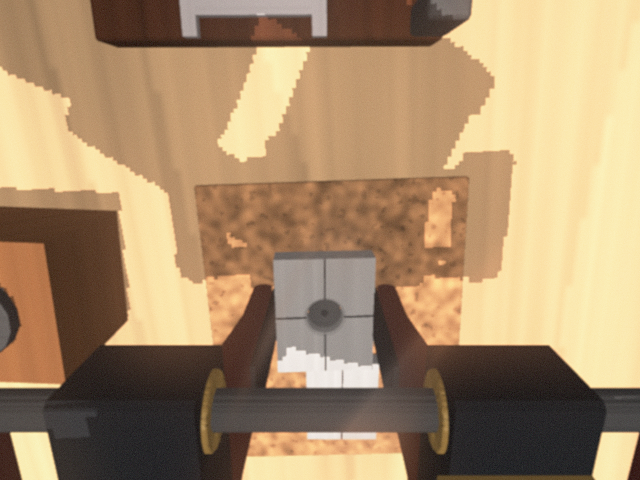

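```bash

python3 -m crank '[[[0.015,0.001,0.0005],[0,0,0],0.03],[[0.015,0.001,0.0004],[0,0,0],0.03],[[0.01,0.001,0],[0,0,0],0.03],[[0.004,0,0],[0,0,0],0.03],[[0.004,0,0],[0,0,0],0.03],[[0.0025,0,0],[0,0,0],0.03],[[0,0,0],[0,0,0],0.03],[[0,0,0],[0,0,0],0.03]]'
python3 -m crank '[[[0,0,0],[0,0,0],0.03],[[0,0,0],[0,0,0],0.03],[[0,0,0],[0,0,0],0.03],[[0,0,0],[0,0,0],0.03],[[0,0,0],[0,0,0],0.03],[[0,0,0],[0,0,0],0.03],[[0,0,0],[0,0,0],0.03],[[0,0,0],[0,0,0],0.03]]'
```

```text
t: 54.88
ee_pos: [573.6, -276.2, 8.4]
orientation: [1.252, 1.18, -1.252]
ft_force: [-0.5, 0.1, -1.7]
width: 39.7
t: 55.55
ee_pos: [573.6, -276.2, 8.3]
orientation: [1.252, 1.18, -1.252]
ft_force: [0.6, 0.2, 4.2]
width: 39.7
```

```bash

python3 -m crank '[[[0,0,0],[0,0,0],0.056],[[0,0,0],[0,0,0],0.056],[[0,0,0],[0,0,0],0.056],[[0,0,0],[0,0,0],0.056],[[-0.02,0,0],[0,0,0],0.056],[[-0.03,0,0],[0,0,0],0.056],[[-0.035,0,0],[0,0,0],0.056],[[-0.035,0,0],[0,0,0],0.056]]'
python3 -m crank '[[[-0.035,0,0],[0,0,0],0.056],[[-0.035,0,0],[0,0,0],0.056],[[-0.035,0,0],[0,0,0],0.056],[[-0.035,0,0],[0,0,0],0.056],[[-0.035,0,0],[0,0,0],0.056],[[0,0,0],[0,0,0],0.056],[[0,0,0],[0,0,0],0.056],[[0,0,0],[0,0,0],0.056]]'
python3 - <<'E'
from h import *
plan(W(55.2,0.9,300),Rt(np.degrees(psi)))
i,C=cam("wrist"); cv2.imwrite("pics/w40.png",i)
i,C=cam("top"); crop(i,(300,150,570,350),2.9,"t40.png")
E
```

```text
t: 56.22
ee_pos: [572.6, -275.7, 128.6]
orientation: [1.252, 1.183, -1.253]
ft_force: [0.8, -0.6, -1.1]
width: 55.8
t: 56.88
ee_pos: [572.7, -275.8, 302.2]
orientation: [1.252, 1.182, -1.253]
ft_force: [-0.0, 0.1, -0.9]
width: 56.1
t 56.88 now [ 572.7328 -275.7757  302.214 ] turn(tool) rad [-0.0018 -0.0004  0.001 ] deg 0.1 rows>= 0.0
shift after turn (m) [ 0.0022  0.0939 -0.2505] rows>= 6.5 shift before turn [ 0.0022  0.0934 -0.2506]
```

View pics/w40.png

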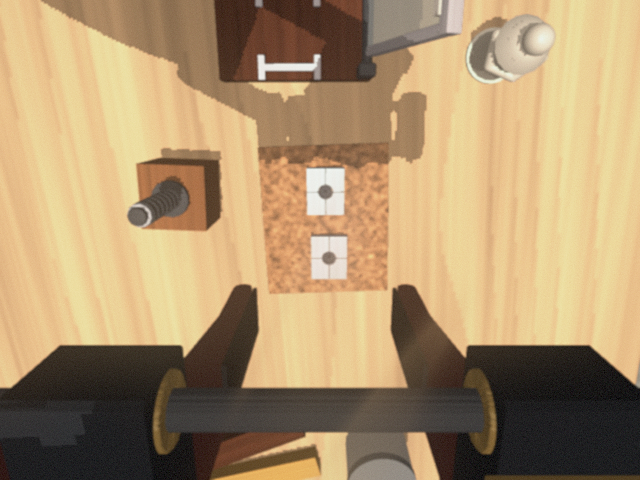

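View pics/t40.png

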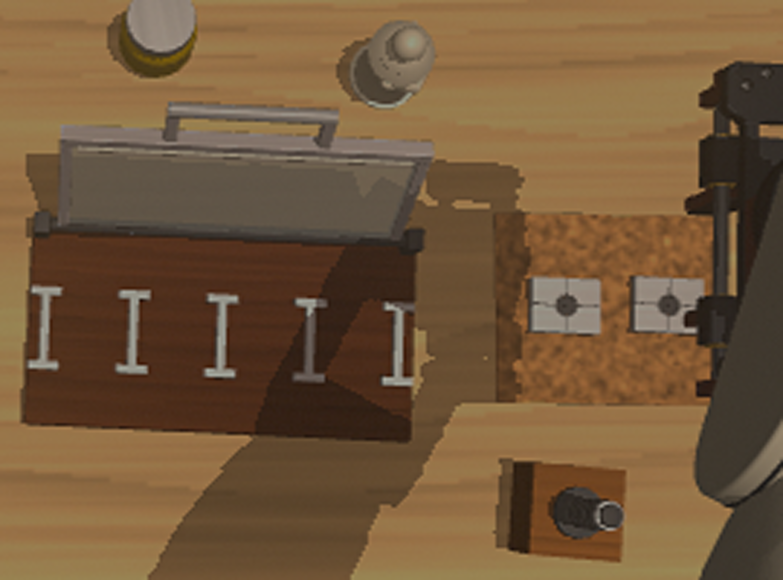

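```bash

python3 -m crank '[[[0,0.0134,-0.0358],[0,0,0],0.03],[[0,0.0134,-0.0358],[0,0,0],0.03],[[0,0.0134,-0.0358],[0,0,0],0.03],[[0,0.0134,-0.0358],[0,0,0],0.03],[[0,0.0134,-0.0358],[0,0,0],0.03],[[0,0.0134,-0.0358],[0,0,0],0.03],[[0,0.0134,-0.0358],[0,0,0],0.03],[[0,0,0],[0,0,0],0.03]]'
python3 -m crank '[[[0.02,0,0],[0,0,0],0.03],[[0.02,0,0],[0,0,0],0.03],[[0,0,0],[0,0,0],0.03],[[0,0,0],[0,0,0],0.03],[[0,0,0],[0,0,0],0.03],[[0,0,0],[0,0,0],0.03],[[0,0,0],[0,0,0],0.03],[[0,0,0],[0,0,0],0.03]]'
python3 - <<'E'
from h import *
plan(W(55.7,0.9,184.8),Rt(np.degrees(psi)))
i,C=cam("wrist"); cv2.imwrite("pics/w41.png",i); print(proj(C,W(54.7,50,195)))
i,T=cam("top"); 
for p in [(168,106),(338,115)]: q=plane(T,(300+p[0]/2.9,150+p[1]/2.9),195.4); print(q,st(q))
E
```

```text
t: 57.65
ee_pos: [682.8, -25.2, 300.6]
orientation: [1.249, 1.187, -1.249]
ft_force: [0.4, 0.3, -0.6]
width: 30.0
t: 58.32
ee_pos: [682.0, -31.6, 264.1]
orientation: [1.253, 1.18, -1.251]
ft_force: [0.9, 1.2, 0.4]
width: 30.1
t 58.32 now [682.0017 -31.6311 264.083 ] turn(tool) rad [-0.0021 -0.     -0.0016] deg 0.1 rows>= 0.0
shift after turn (m) [ 0.0793 -0.0009 -0.0005] rows>= 1.9 shift before turn [ 0.0793 -0.001  -0.0005]
[321.6889 170.734 ]
[687.2965  21.929  195.4   ] [58.8211 54.1509]
[680.5344 -85.9629 195.4   ] [ 58.1866 -53.9509]
```

View pics/w41.png

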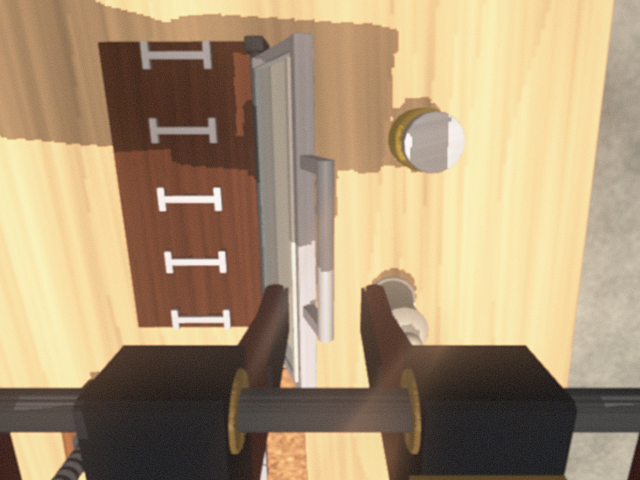

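```bash

python3 -m crank '[[[0.015,0,0],[0,0,0],0.03],[[0.02,0,0],[0,0,0],0.03],[[0.02,0,0],[0,0,0],0.03],[[0.015,0,0],[0,0,0],0.03],[[0.008,0,0],[0,0,0],0.03],[[0,0,0],[0,0,0],0.03],[[0,0,0],[0,0,0],0.03],[[0,0,0],[0,0,0],0.03]]'
python3 -m crank '[[[0,0,0],[0,0,0],0.006],[[0,0,0],[0,0,0],0.006],[[0,0,0],[0,0,0],0.006],[[0,0,0],[0,0,0],0.006],[[0,0,0],[0,0,0],0.006],[[0,0,0],[0,0,0],0.006],[[0,0,0],[0,0,0],0.006],[[0,0,0],[0,0,0],0.006]]'
python3 - <<'E'
from h import *
p,_=pose(); print(p,st(p),obs()["ft_force"],obs()["width"])
n=32; th=np.radians(np.linspace(110.5,0,n+1))
bx=-160*np.cos(th); bz=160*np.sin(th)
for k in range(0,n): print(k,"[%.4f,%.4f,0]"%(-(bz[k+1]-bz[k])/1000,(bx[k+1]-bx[k])/1000))
E
```

```text
t: 59.08
ee_pos: [682.4, -31.4, 186.3]
orientation: [1.253, 1.18, -1.251]
ft_force: [-0.4, 0.4, -0.0]
width: 29.8
t: 59.75
ee_pos: [682.3, -31.4, 185.9]
orientation: [1.253, 1.18, -1.251]
ft_force: [1.0, -1.0, 5.6]
width: 9.2
[682.31   -31.4033 185.8721] [56.8662  0.6216] [ 1.0473 -1.004   5.6488] 9.166262995350488
0 [-0.0031,-0.0091,0]
1 [-0.0025,-0.0093,0]
2 [-0.0020,-0.0094,0]
3 [-0.0014,-0.0095,0]
4 [-0.0008,-0.0096,0]
5 [-0.0003,-0.0096,0]
6 [0.0003,-0.0096,0]
7 [0.0009,-0.0096,0]
8 [0.0015,-0.0095,0]
9 [0.0021,-0.0094,0]
10 [0.0026,-0.0093,0]
11 [0.0032,-0.0091,0]
12 [0.0037,-0.0089,0]
13 [0.0042,-0.0087,0]
14 [0.0048,-0.0084,0]
15 [0.0053,-0.0081,0]
16 [0.0057,-0.0078,0]
17 [0.0062,-0.0074,0]
18 [0.0066,-0.0070,0]
19 [0.0070,-0.0066,0]
20 [0.0074,-0.0062,0]
21 [0.0078,-0.0057,0]
22 [0.0081,-0.0052,0]
23 [0.0084,-0.0047,0]
24 [0.0087,-0.0042,0]
25 [0.0089,-0.0037,0]
26 [0.0091,-0.0031,0]
27 [0.0093,-0.0026,0]
28 [0.0094,-0.0020,0]
29 [0.0095,-0.0014,0]
30 [0.0096,-0.0009,0]
31 [0.0096,-0.0003,0]
```

```bash

python3 -m crank '[[[-0.0031,-0.0091,0],[0,0,0],0.006],[[-0.0025,-0.0093,0],[0,0,0],0.006],[[-0.0020,-0.0094,0],[0,0,0],0.006],[[-0.0014,-0.0095,0],[0,0,0],0.006],[[-0.0008,-0.0096,0],[0,0,0],0.006],[[-0.0003,-0.0096,0],[0,0,0],0.006],[[0.0003,-0.0096,0],[0,0,0],0.006],[[0.0009,-0.0096,0],[0,0,0],0.006]]'
python3 -m crank '[[[0.0015,-0.0095,0],[0,0,0],0.006],[[0.0021,-0.0094,0],[0,0,0],0.006],[[0.0026,-0.0093,0],[0,0,0],0.006],[[0.0032,-0.0091,0],[0,0,0],0.006],[[0.0037,-0.0089,0],[0,0,0],0.006],[[0.0042,-0.0087,0],[0,0,0],0.006],[[0.0048,-0.0084,0],[0,0,0],0.006],[[0.0053,-0.0081,0],[0,0,0],0.006]]'
```

```text
t: 60.42
ee_pos: [608.0, -27.0, 195.5]
orientation: [1.255, 1.177, -1.248]
ft_force: [5.2, 0.1, 4.6]
width: 9.5
t: 61.08
ee_pos: [534.0, -22.5, 166.0]
orientation: [1.253, 1.181, -1.252]
ft_force: [3.2, 1.0, 2.3]
width: 9.2
```

```bash

python3 -m crank '[[[0.0057,-0.0078,0],[0,0,0],0.006],[[0.0062,-0.0074,0],[0,0,0],0.006],[[0.0066,-0.0070,0],[0,0,0],0.006],[[0.0070,-0.0066,0],[0,0,0],0.006],[[0.0074,-0.0062,0],[0,0,0],0.006],[[0.0078,-0.0057,0],[0,0,0],0.006],[[0.0081,-0.0052,0],[0,0,0],0.006],[[0.0084,-0.0047,0],[0,0,0],0.006]]'
python3 - <<'E'
from h import *
p,_=pose(); s=st(p); print(p,s, np.degrees(np.arctan2(p[2]+10-45,-s[0])),np.hypot(p[2]+10-45,s[0]))
E
```

```text
t: 61.75
ee_pos: [483.8, -19.8, 108.5]
orientation: [1.252, 1.181, -1.252]
ft_force: [4.9, 2.7, 2.4]
width: 9.1
[483.7888 -19.7526 108.543 ] [-141.9962    0.9988] 27.380661439334904 159.91088606784027
```

```bash

python3 -m crank '[[[0.0087,-0.0042,0],[0,0,0],0.006],[[0.0089,-0.0037,0],[0,0,0],0.006],[[0.0091,-0.0031,0],[0,0,0],0.006],[[0.0093,-0.0026,0],[0,0,0],0.006],[[0.0094,-0.0020,0],[0,0,0],0.006],[[0.0095,-0.0014,0],[0,0,0],0.006],[[0.0096,-0.0009,0],[0,0,0],0.006],[[0.006,-0.0003,0],[0,0,0],0.006]]'
python3 - <<'E'
from h import *
p,_=pose(); s=st(p); print(p,s,obs()["ft_force"])
E
python3 -m crank '[[[0.0015,0,0],[0,0,0],0.006],[[0.0015,0,0],[0,0,0],0.006],[[0.001,0,0],[0,0,0],0.006],[[0,0,0],[0,0,0],0.006],[[0,0,0],[0,0,0],0.006],[[0,0,0],[0,0,0],0.006],[[0,0,0],[0,0,0],0.006],[[0,0,0],[0,0,0],0.006]]'
python3 - <<'E'
from h import *
p,_=pose(); s=st(p); print(p,s,obs()["ft_force"])
E
```

```text
t: 62.42
ee_pos: [465.9, -18.8, 37.6]
orientation: [1.252, 1.181, -1.252]
ft_force: [3.5, 2.9, 3.3]
width: 9.1
[465.9105 -18.7536  37.5916] [-159.9024    0.9826] [3.5125 2.8787 3.2739]
t: 63.08
ee_pos: [465.8, -18.8, 34.7]
orientation: [1.252, 1.181, -1.252]
ft_force: [4.2, 2.2, -4.3]
width: 9.2
[465.8072 -18.7525  34.7425] [-160.0056    0.9779] [ 4.1574  2.2189 -4.2548]
```

```bash

python3 -m crank '[[[0.0007,0,0],[0,0,0],0.006],[[0.0007,0,0],[0,0,0],0.006],[[0.0006,0,0],[0,0,0],0.006],[[0,0,0],[0,0,0],0.006],[[0,0,0],[0,0,0],0.006],[[0,0,0],[0,0,0],0.006],[[0,0,0],[0,0,0],0.006],[[0,0,0],[0,0,0],0.006]]'
python3 - <<'E'
from h import *
i,C=cam("scene"); crop(i,(180,190,380,350),4,"s42.png")
E
```

```text
t: 63.75
ee_pos: [465.8, -18.7, 33.2]
orientation: [1.252, 1.181, -1.252]
ft_force: [0.8, 2.1, 6.5]
width: 9.1
```

View pics/s42.png

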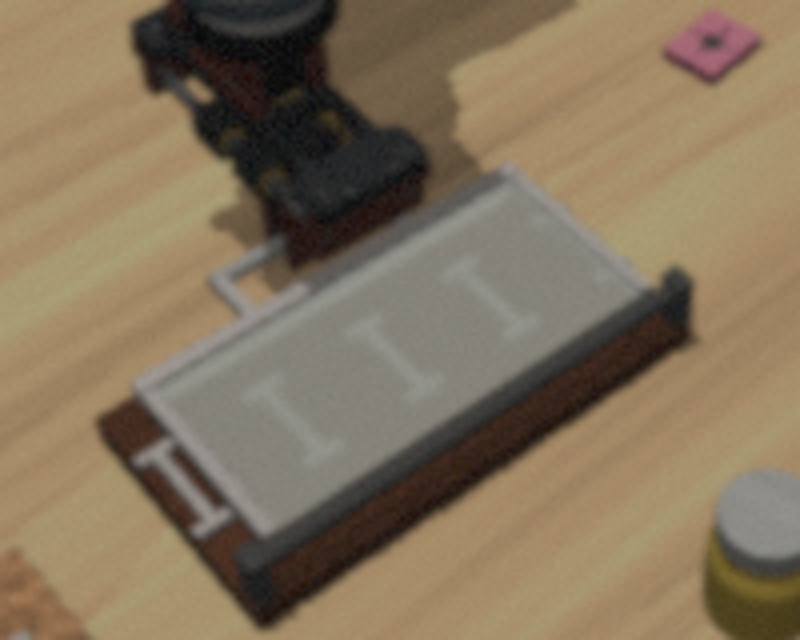

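```bash

python3 -m crank '[[[0.0005,0,0],[0,0,0],0.006],[[0.0005,0,0],[0,0,0],0.006],[[0.0005,0,0],[0,0,0],0.006],[[0,0,0],[0,0,0],0.006],[[0,0,0],[0,0,0],0.006],[[0,0,0],[0,0,0],0.006],[[0,0,0],[0,0,0],0.006],[[0,0,0],[0,0,0],0.006]]'
python3 -m crank '[[[0.0005,0,0],[0,0,0],0.006],[[0.0005,0,0],[0,0,0],0.006],[[0.0005,0,0],[0,0,0],0.006],[[0,0,0],[0,0,0],0.006],[[0,0,0],[0,0,0],0.006],[[0,0,0],[0,0,0],0.006],[[0,0,0],[0,0,0],0.006],[[0,0,0],[0,0,0],0.006]]'
```

```text
t: 64.47
ee_pos: [465.9, -18.8, 32.9]
orientation: [1.252, 1.181, -1.252]
ft_force: [-3.4, 1.1, 24.4]
width: 9.2
t: 65.13
ee_pos: [465.9, -18.8, 32.2]
orientation: [1.252, 1.181, -1.252]
ft_force: [-6.2, 1.7, 40.2]
width: 9.1
```

```bash

python3 -m crank '[[[0,0,0],[0,0,0],0.028],[[0,0,0],[0,0,0],0.028],[[0,0,0],[0,0,0],0.028],[[0,0,0],[0,0,0],0.028],[[-0.015,0,0],[0,0,0],0.028],[[-0.03,0,0],[0,0,0],0.028],[[-0.035,0,0],[0,0,0],0.028],[[-0.035,0,0],[0,0,0],0.028]]'
python3 -m crank '[[[-0.035,0,0],[0,0,0],0.028],[[-0.035,-0.01,0],[0,0,0],0.028],[[0,-0.03,0],[0,0,0],0.028],[[0,-0.03,0],[0,0,0],0.028],[[0,-0.03,0],[0,0,0],0.028],[[0,0,0],[0,0,0],0.028],[[0,0,0],[0,0,0],0.028],[[0,0,0],[0,0,0],0.028]]'
python3 - <<'E'
from h import *
i,C=cam("wrist"); cv2.imwrite("pics/w43.png",i)
i,C=cam("top"); cv2.imwrite("pics/t43.png",i)
i,C=cam("scene"); crop(i,(90,220,370,380),2.8,"s43.png")
print(obs()["t"],obs()["ft_force"])
E
```

```text
t: 65.8
ee_pos: [464.7, -18.7, 145.1]
orientation: [1.25, 1.184, -1.255]
ft_force: [1.0, -0.4, 0.2]
width: 28.3
t: 66.47
ee_pos: [367.0, -13.0, 215.0]
orientation: [1.252, 1.18, -1.252]
ft_force: [1.1, 0.2, -0.6]
width: 27.9
66.6167 [-0.1693 -0.1502  0.1013]
```

View pics/s43.png

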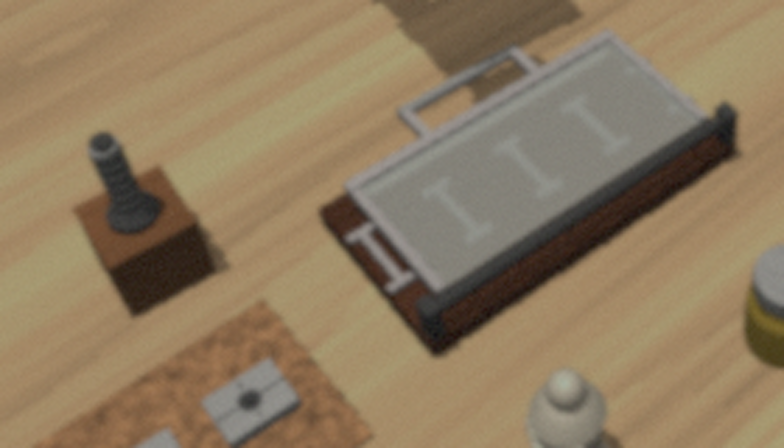

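View pics/t43.png

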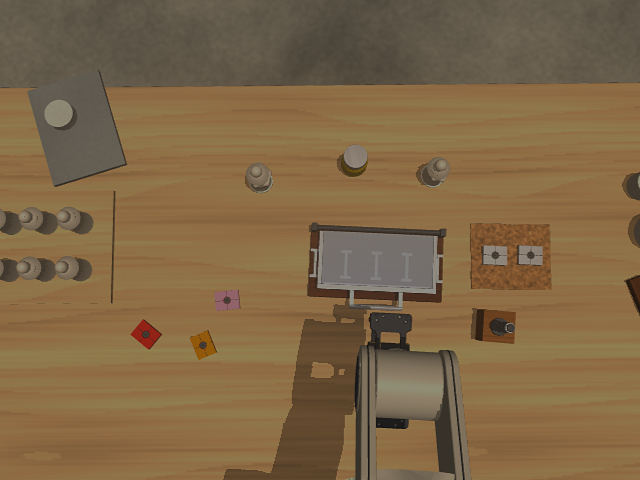

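```bash
python3 -c "
from workcell import workorder; print(workorder.close_job())"
```

```text
the job is handed in; nothing more can be done
None
```

The job is done and handed in at about 67 s. Only two steel plates were on the bench; the pink, red and orange look-alikes were left alone.

**What I did**
- I opened the lid to about 110 degrees and seated both plates spot up in neighbouring nests.
- I punched both spots, then hung the punch back in its stand before moving the plates, because the gripper had to be free for them.
- I laid both plates flat on the mat, side by side, and closed the lid to its stop.

**What the last checks showed**
- **Lid:** the final scene picture matches the opening one, with the lid shut. It hit a hard stop while closing; the measured push there went up to 40 N at the wrist, with the bar held in the fingers. That is right at the 40 N contact limit but well under the 120 N wrist limit.
- **Plates, punch and other items:** both plates lie flat on the mat, the punch stands upright, and the figurines and jar look unmoved.
- **Spots:** the sinking of the spots was judged only by force. On each plate the push rose to about 9 N, then dropped at deeper travel, as a snap would. The pictures are too coarse to show the sunk spot itself.
- **Measurement spread:** the top and wrist cameras disagreed by 1 to 3 mm on plate positions; I relied mostly on the wrist camera.

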